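# Load a test adapter into its rail and lock it with the hand knob

### The job

Take the test adapter out of its cradle, enter it nose first at the open end of the rail and slide it fully home against the end stop. Then turn the red knob clockwise until it suddenly goes stiff, give it about an eighth of a turn more and no further, and let go. Leave everything else on the bench where it is.

Things in the scene. Friction and masses are not known exactly. Their poses are not given: they have to be found in the camera images.
- rail_fixture: Fixed grey base plate 300 x 110 mm, its top face 10 mm above the bench, carrying a rail. +x runs along the rail towards its closed end, y across, z up; origin on the bench under the rail's centre line (plate x = -170 to +130 mm). From x = -170 to 0 it is a flat open apron; from 0 to 30 mm two flared guides, 10.5 mm high, narrow from about 64 to 54 mm; then comes the rail.
- rail_mouth (a point): Point on the plate's top face at the middle of the rail's open end (fixture x = 30 mm), axes as the fixture. From here to the stop the rail is a channel 54 mm wide under two side lips (undersides 10.5 mm, tops 16 mm over the plate) with an open slot of 37 mm between them.
- rail_stop (a point): Point on the plate's top face at the middle of the end stop's face (fixture x = 100 mm, 70 mm past the mouth); axes as the fixture.
- clamp: Fixed blue bridge over the closed end of the rail, 98 mm wide, 36 mm long, crossbeam 46 to 58 mm above the plate; origin on the plate's top face under the knob axis (18 mm short of the stop), axes as the fixture. Its screw pushes a sprung black foot, 29 mm across, down on the adapter's nose. The foot's setting on the screw varies by 8 mm from one time to the next and is not told.
- knob_hub (a point): Centre of the red four-armed hand knob on the vertical screw: four spokes 12 mm wide and 18 mm high reach 55 mm from the axis along this point's +x, -x, +y and -y (they turn with it), round hub 34 mm across. This centre, half-way up the spokes, is 79 mm above the plate (89 mm above the bench) and keeps its height; the crossbeam is 12 mm below the spokes. A white mark is on one spoke.
- lock_knob (a joint): Knob angle, rad, growing clockwise seen from above (tightening); starts at 0 to 0.4, ends at 6. The foot goes down 3 mm per rad. With the adapter home it meets the nose somewhere between 1.1 and 4.1 rad: until then about 0.05 N m turns the knob, from there the torque grows by about 0.5 N m (foot force 37 N) per rad. It stays where left. 1.5 rad past contact is too much.
- adapter: Loose test adapter, about 0.3 kg: a flat aluminium plate 8 mm thick with a blue housing and an orange fin standing on it. Origin at the underside, +x towards the nose, z up. The plate is 50 mm wide from x = -30 to +60 mm (the nose, which enters the rail first) and 16 mm wide from x = -80 to -30 (the tail).
- adapter_housing (a point): In the blue housing (30 mm long in x, 24 mm wide in y, from 8 to 60 mm above the adapter's underside), at x = 8, z = 38 mm of the adapter. Good for lifting and carrying. Held here it cannot go fully home, as the gripper would run into knob and bridge: set it down on the apron and take it again by the fin.
- adapter_fin (a point): In the orange tail fin (20 mm long in x, 10 mm wide in y, from 8 to 60 mm above the adapter's underside), at x = -66, z = 40 mm of the adapter. In the cradle it stands between two cheeks that leave no room for fingers.
- adapter_nose (a point): Middle of the lower front edge of the nose (x = 60, z = 0 mm of the adapter); it lies at the rail stop point when the adapter is home.
- cradle: Fixed black stand 170 x 76 mm in which the adapter starts, its underside 10 mm above the bench, axes as the adapter. Two cheeks, 26 mm apart, flank the fin and rise to 76 mm above the bench; rims 8 mm high stand round the plate. Lift the adapter straight up 70 mm to clear the cheeks.
- meter: Bystander: yellow and grey handheld meter, 150 x 76 x 34 mm, lying flat; it and the cradle swap places. Origin at the centre of its underside. Leave alone.
- screwdriver: Bystander: red-handled screwdriver lying on the bench, 160 mm. Origin at the centre of its underside. Leave alone.
- spool: Bystander: metal wire spool, 52 mm across, 38 mm high. Origin at the centre of its underside. Leave alone.
- parts_tray: Bystander: blue divided parts tray, 130 x 100 x 35 mm. Origin at the centre of its underside. Leave alone.
- power_brick: Bystander: black power brick, 90 x 50 x 30 mm. Origin at the centre of its underside. Leave alone.
- jar: Bystander: small closed jar, 52 mm across, 75 mm high. Origin at the centre of its underside. Leave alone.
- carton: Bystander: open cardboard carton, 180 x 240 x 85 mm. Origin at the centre of its underside. Leave alone.
Not all that is in view belongs to the job. What is shaped like the adapter but pink is not meant.

How it is judged:
By the outcome, as a careful person would: the job done as asked, in the order asked, and still so for the second after the job is handed in, with the robot touching nothing.
It also fails if it takes over 67 s, if anything falls off the work surface, if the arm or the gripper's body presses on something with over 40 N, if the wrist force passes 120 N, or if a joint passes its speed limit or range.

### The arm

A 7-joint arm with a two-finger parallel gripper is mounted at the origin on the work surface. World frame = base frame: x ahead of the robot, y to its left, z up, the work surface at z = 0. Lengths are in m, angles in rad, forces in N, time in s.
With the tool pointing down it reaches from about 0.425 to 0.875 m from the base axis. Payload 4.7 kg.
Tool frame: the origin (TCP) lies at the very end of the fingers, on their centre line; the grasp point (between the pads) lies 19 mm behind it (grip_point_offset is the distance from the TCP to the grasp point, in m); x points along the fingers, z is the direction in which the jaws open and shut, and the axes are right-handed (so a half turn about x gives the same grasp; the last joint's range is limited). The gripper opens to 87 mm and grips with 3 to 60 N. Pads are 19 mm wide; open, the fingers measure 117 mm over their backs; the gripper's body (75 mm by 190 mm) begins 51 mm behind the grasp point.
Start: joints at [1.247, 0.321, -0.07, 1.45, 0.023, 1.371, -0.057], TCP at [0.215, -0.613, 0.223] pointing down, gripper open.
Joint ranges: [-2.86, 2.86], [-0.3, 2.09], [-1.38, 1.24], [0.06, 2.45], [-1.56, 4.7], [0.09, 2.05], [-2.69, 2.69]. Speed limits (rad/s): [2.57, 2.57, 3.14, 3.14, 3.14, 3.14, 3.14].

### API

Orientations are given as a rotation vector (axis times angle).
In Python, from bench import get_state, get_image, calibration, close_job, grip_point_offset gives the robot as it stands.
- The arm moves only by the tool play_rows, never from a script. Its argument "targets" is a list of rows, each an object with "claw": the closure, from 0 (fully open) to 1 (shut); "linear": the shift along the tool's x, y, z as a fraction of full scale, a list of three; "rotation": the turn, a rotation vector about the tool's x, y, z as a fraction of full scale, a list of three. In form: [{"claw": claw, "linear": [x, y, z], "rotation": [wx, wy, wz]}, ...]. A call has 1 to 10 rows; each row shifts and turns the pose as measured when the row begins, along the tool's axes as they then stand; what a row does not reach is not made up. Full scale, the value 1, is 2.5 cm for a shift and 90 degrees for a turn. A row lasts 1/12 s, in which the tool goes at most 41.7 mm and 7.16 degrees, less where a joint would pass 70% of its speed; a pose out of reach is approached as far as the arm can. A call with a number of a shift or a turn outside -1 to 1 is refused whole. A call with a gripper value outside its range is refused whole. The fingers move at their own pace and stop on an object; "newtons" is the grip in N (left out, the last holds). Time passes only in rows, so rows that do not move let the fingers close. It gives the time, the measured TCP pose, the force and the opening at its end, in the units of the state.
- get_state(): the state, without advancing time (a new reading comes with each control period).
- get_image(name): name is "scene" or "top"; returns the picture (400x640x3 uint8, blue, green, red); there is no depth.
- calibration(name): a dict with "fx", "fy", "cx", "cy" (pixels), "dist_coeffs" ([k1, k2, p1, p2, k3] as OpenCV has them; the pictures are not rectified), "rvec" (rotation vector, rad) and "tvec" (3), from world to camera coordinates, as OpenCV has them. Camera axes: x right, y down, z forward; pixel columns grow to the right and rows downward; lengths in m; the calibration is good to about 2 mm. A picture is of the moment at which its call begins. calibration takes no time and is no camera call.
- close_job(): hands the job in, once; it reports no verdict.
The state is a dict: "time": time; "joint_positions": joint angles; "qd": joint speeds; "joint_torque": joint torques, N m; "position": TCP position; "tool_rot": TCP orientation; "ft_force": force on the tool from outside, world axes, zero at the start; "torque": the same for the moment, N m; "grip_width": opening from 0.0 (shut) to 1.0 (fully open).
Only numpy, scipy, OpenCV 4.12 (cv2) and the standard library are available. Lean on these libraries where they do the work, as an engineer would, in place of code of your own. Each camera call takes 0.05 s, during which the arm holds its last target. There are 200 camera calls.

## Working session

There is one attempt and no reset: what is moved stays moved. The work goes in short steps, Python scripts to look and compute and a tool call to move; the robot and the scene stay as the last step left them, time stands still between calls to the robot, and variables do not carry over. Pictures are saved under pics/ and viewed, about 8 in all and at most 12, crops included, and the job is handed in when it is done.

Besides the shell and the picture viewer there is one more tool, called after "Call:" in YAML: its name, and indented under it one key for each argument. play_rows: Moves the arm, as the interface text tells. Shift numbers are shares of 2.5 cm and turn numbers shares of 90 degrees, none past 1 either way. Its arguments: {"type":"object","properties":{"targets":{"type":"array"},"newtons":{"type":"number"}},"required":["targets"]}

```bash
mkdir -p pics; cat > h.py <<'E'
import numpy as np, cv2
from bench import *
def cam(n):
    c=calibration(n);K=np.array([[c['fx'],0,c['cx']],[0,c['fy'],c['cy']],[0,0,1.]])
    R=cv2.Rodrigues(np.array(c['rvec'],float))[0];t=np.array(c['tvec'],float).ravel()
    return K,np.array(c['dist_coeffs'],float),R,t
def ray(n,px):
    K,d,R,t=cam(n);u=cv2.undistortPoints(np.array(px,float).reshape(-1,1,2),K,d).reshape(-1,2)
    v=np.c_[u,np.ones(len(u))]@R;return -R.T@t,v/np.linalg.norm(v,axis=1)[:,None]
def plane(n,px,z):
    o,v=ray(n,px);return o+v*((z-o[2])/v[:,2])[:,None]
def tri(p1,p2,a='scene',b='top'):
    o1,v1=ray(a,p1);o2,v2=ray(b,p2);out=[]
    for x,y in zip(v1,v2):
        s=np.linalg.lstsq(np.c_[x,-y],o2-o1,rcond=None)[0];A=o1+s[0]*x;B=o2+s[1]*y;out.append(np.r_[(A+B)/2,np.linalg.norm(A-B)])
    return np.array(out)
def proj(n,P):
    K,d,R,t=cam(n);return cv2.projectPoints(np.array(P,float).reshape(-1,1,3),cv2.Rodrigues(R)[0],t,K,d)[0].reshape(-1,2)
E
python3 - <<'E'
from h import *
for n in('scene','top'):
    im=get_image(n);cv2.imwrite(f'pics/{n}0.png',im)
    K,d,R,t=cam(n);print(n,-R.T@t,R[2],K[0,0],d)
s=get_state();print(s)
print(grip_point_offset if not callable(grip_point_offset) else grip_point_offset())
E
```

```text
scene [ 1.14940638 -0.73437344  0.89868303] [-0.47339195  0.60445318 -0.64073115] 393.6120986446165 [0.00554595 0.         0.         0.         0.        ]
top [0.40736209 0.0432488  1.15015722] [ 0.1195476   0.01458172 -0.99272138] 391.57503945823726 [-0.00794338  0.          0.          0.          0.        ]
{'time': 0.1, 'joint_positions': array([ 1.2471077 ,  0.32173143, -0.07009611,  1.451571  ,  0.02263608,
        1.37082268, -0.0569181 ]), 'qd': array([-0.00024637, -0.00068959,  0.00066448, -0.00293228,  0.00055665,
        0.00108904,  0.00257736]), 'joint_torque': array([ 1.41932554e-05, -4.92571127e+01, -4.05706661e-01, -3.13399887e+01,
       -6.41513988e-02,  3.95014929e-02,  9.19560262e-05]), 'position': array([ 0.21518915, -0.61280347,  0.22157329]), 'tool_rot': array([ 0.95780212,  1.35182114, -0.95630815]), 'ft_force': array([ 0.14380544, -0.10482592, -0.76636564]), 'torque': array([ 0.01328902, -0.00322471,  0.01494233]), 'grip_width': 0.9998423619977241}
0.0187
```

View pics/scene0.png

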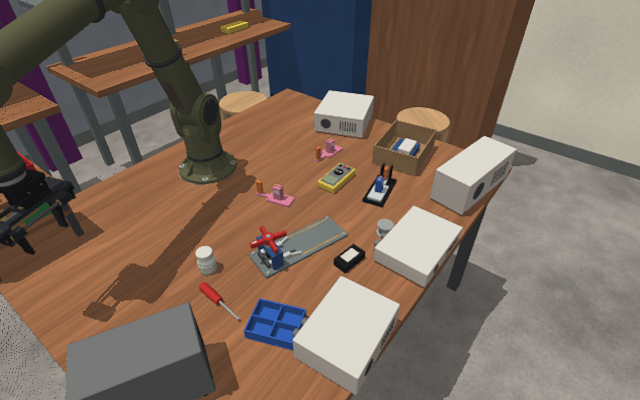

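View pics/top0.png

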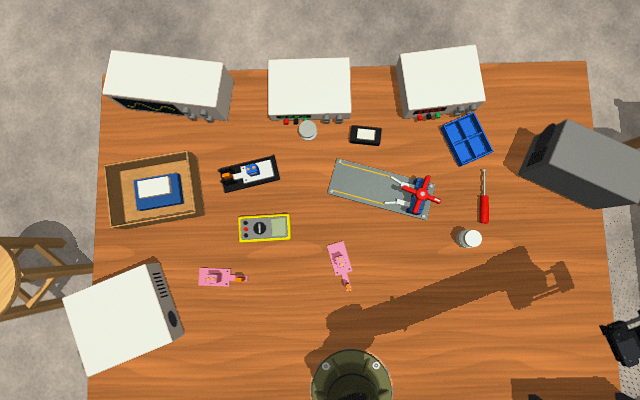

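The only non-pink candidate is in the black cradle: top (248,172), scene (380,187), with a blue housing, aluminium plate and orange fin. The pink ones at top (214,277) and (340,260) are decoys. The rail and knob are at top (385,190), with the open end on the left. I'll confirm this in enlarged crops.

```bash
python3 - <<'E'
from h import *
T=cv2.imread('pics/top0.png');S=cv2.imread('pics/scene0.png')
def c(im,x,y,w,h,f):return cv2.resize(im[y:y+h,x:x+w],None,fx=f,fy=f,interpolation=cv2.INTER_CUBIC)
# top cradle 210..290,145..205 x5 ; scene cradle 350..430,155..215 ; top rail 320..450,150..230; scene rail
a=np.hstack([c(T,210,147,80,50,5),c(S,345,160,80,50,5)])
b=np.hstack([c(T,325,150,120,75,400/120),c(S,240,210,120,75,400/120)])
cv2.imwrite('pics/crop.png',np.vstack([a,b]))
E
```

```text
(no output)
```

View pics/crop.png

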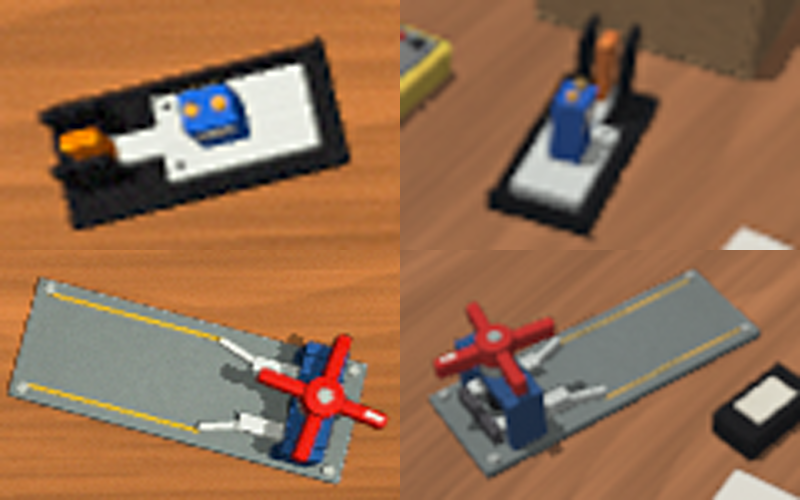

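```bash
python3 - <<'E'
from h import *
T=cv2.imread('pics/top0.png');S=cv2.imread('pics/scene0.png')
def sub(im,p,w=2):
    g=cv2.cvtColor(im,cv2.COLOR_BGR2GRAY);q=np.array(p,np.float32).reshape(-1,1,2)
    return cv2.cornerSubPix(g,q.copy(),(w,w),(-1,-1),(3,30,.01)).reshape(-1,2)
# plate corners: openL(+? far), openR, closed...
t=lambda x,y:(325+x*.3,150+(y-250)*.3); s=lambda x,y:(240+(x-400)*.3,210+(y-250)*.3)
pt=[t(38,279),t(10,393),t(367,364),t(339,482)]; ps=[s(760,335),s(690,270),s(490,474),s(430,400)]
print('plate tri raw\n',tri(ps,pt).round(4))
pt2,ps2=sub(T,pt),sub(S,ps);print(np.c_[pt,pt2].round(1),np.c_[ps,ps2].round(1))
print('top z=.01\n',plane('top',pt2,.01).round(4)); print('scene z=.01\n',plane('scene',ps2,.01).round(4))
# adapter plate corners
a=[(210+302/5,147+65/5),(210+323/5,147+145/5),(210+152/5,147+97/5),(210+167/5,147+180/5)]
a2=sub(T,a);print(np.c_[a,a2].round(1));print('adapter z=.018\n',plane('top',a2,.018).round(4))
def cen(im,roi,f,z=None):
    x,y,w,h=roi;c=im[y:y+h,x:x+w];m=f(cv2.cvtColor(c,cv2.COLOR_BGR2HSV)).astype(np.uint8)
    n,l,st,ce=cv2.connectedComponentsWithStats(m);i=1+st[1:,4].argmax();
    return ce[i]+[x,y],st[i]
org=lambda h:(h[...,0]>5)&(h[...,0]<18)&(h[...,1]>200)&(h[...,2]>150)
blu=lambda h:(h[...,0]>100)&(h[...,0]<125)&(h[...,1]>150)&(h[...,2]>90)
red=lambda h:((h[...,0]<6)|(h[...,0]>172))&(h[...,1]>170)&(h[...,2]>90)
for nm,f,rt,rs in[('fin',org,(218,168,18,15),(380,160,12,22)),('hous',blu,(240,158,25,22),(370,172,20,25)),('knob',red,(395,170,50,50),(245,220,50,45))]:
    A,sa=cen(T,rt,f);B,sb=cen(S,rs,f);print(nm,A,sa,B,sb,tri([B],[A]).round(4))
E
```

```text
plate tri raw
 [[ 6.604e-01  2.360e-02 -8.000e-04  2.400e-03]
 [ 5.561e-01  5.040e-02  6.800e-03  5.000e-04]
 [ 5.761e-01 -2.633e-01  6.200e-03  5.500e-03]
 [ 4.724e-01 -2.339e-01  4.400e-03  4.700e-03]]
[[336.4 158.7 336.4 158.7]
 [328.  192.9 328.8 192.2]
 [435.1 184.2 435.1 184.2]
 [426.7 219.6 426.7 219.6]] [[348.  235.5 348.  235.5]
 [327.  216.  326.9 215.3]
 [267.  277.2 265.5 278.5]
 [249.  255.  249.1 255.3]]
top z=.01
 [[ 0.6571  0.023   0.01  ]
 [ 0.5576  0.0479  0.01  ]
 [ 0.5737 -0.2642  0.01  ]
 [ 0.4705 -0.2342  0.01  ]]
scene z=.01
 [[ 0.6671  0.0154  0.01  ]
 [ 0.5562  0.0503  0.01  ]
 [ 0.5806 -0.2696  0.01  ]
 [ 0.4798 -0.2363  0.01  ]]
[[270.4 160.  269.5 159.3]
 [274.6 176.  273.4 175.3]
 [240.4 166.4 239.9 166.4]
 [243.4 183.  243.4 182.7]]
adapter z=.018
 [[0.6587 0.2208 0.018 ]
 [0.6103 0.2093 0.018 ]
 [0.6396 0.3084 0.018 ]
 [0.5905 0.2978 0.018 ]]Traceback (most recent call last):
  File "<stdin>", line 23, in <module>
  File "<stdin>", line 17, in cen
ValueError: attempt to get argmax of an empty sequence
```

```bash
python3 - <<'E'
from h import *
T=cv2.imread('pics/top0.png');S=cv2.imread('pics/scene0.png')
HT=cv2.cvtColor(T,cv2.COLOR_BGR2HSV);HS=cv2.cvtColor(S,cv2.COLOR_BGR2HSV)
def comp(H,roi,f):
    x,y,w,h=roi;m=f(H[y:y+h,x:x+w]).astype(np.uint8)
    n,l,st,ce=cv2.connectedComponentsWithStats(m)
    if n<2:print('none',H[y+h//2,x+w//2]);return None
    i=1+st[1:,4].argmax();v,u=np.nonzero(l==i);return np.c_[u+x,v+y]
org=lambda h:(h[...,0]>5)&(h[...,0]<22)&(h[...,1]>190)&(h[...,2]>110)
blu=lambda h:(h[...,0]>100)&(h[...,0]<125)&(h[...,1]>120)&(h[...,2]>60)
red=lambda h:((h[...,0]<6)|(h[...,0]>172))&(h[...,1]>150)&(h[...,2]>70)
for nm,f,rt,rs,z in[('fin',org,(218,168,18,15),(380,160,12,22),.07),('hous',blu,(240,158,25,22),(370,172,20,25),.07),('knob',red,(395,170,50,50),(245,220,50,45),.089)]:
    for n,H,r in(('top',HT,rt),('scene',HS,rs)):
        p=comp(H,r,f)
        if p is None:continue
        print(nm,n,len(p),p.mean(0).round(2),'ext',p.min(0),p.max(0),'rect',cv2.minAreaRect(p.astype(np.float32)),'on z',plane(n,[p.mean(0)],z).round(4))
# knob hub and fin top picks by eye (crop maths with half pixel)
t=lambda x,y:(325+(x+.5)*.3-.5,150+(y-250+.5)*.3-.5); s=lambda x,y:(240+(x-400+.5)*.3-.5,210+(y-250+.5)*.3-.5)
print('hub',tri([s(493,337)],[t(325,396)]).round(4))
pt=[t(38,279),t(10,393),t(367,364),t(339,482)]; ps=[s(760,332),s(690,270),s(490,470),s(430,397)]
P=plane('top',pt,.01);Q=plane('scene',ps,.01);print(P.round(4),Q.round(4))
for X in(P,Q):
    c=X.mean(0);d=(X[2]+X[3]-X[0]-X[1])/2;e=(X[0]+X[2]-X[1]-X[3])/2
    print('center',c.round(4),'len',np.linalg.norm(d),np.linalg.norm(e),'dir',np.degrees(np.arctan2(d[1],d[0])),np.degrees(np.arctan2(e[1],e[0])))
c5=lambda x,y:(210+(x+.5)/5-.5,147+(y+.5)/5-.5);s5=lambda x,y:(345+(x-400+.5)/5-.5,160+(y+.5)/5-.5)
A=plane('top',[c5(302,65),c5(323,145),c5(152,97),c5(167,180)],.018)
print('ad',A.round(4),'front',A[:2].mean(0),'rear',A[2:].mean(0),np.linalg.norm(A[0]-A[1]),np.linalg.norm(A[:2].mean(0)-A[2:].mean(0)))
print('fintop, housetop',tri([s5(607,34),s5(577,92)],[c5(83,142),c5(210,103)]).round(4))
E
```

```text
fin top 45 [226.44 175.09] ext [222 172] [232 178] rect ((226.73532104492188, 174.94119262695312), (5.093247413635254, 9.701424598693848), 75.96376037597656) on z [[0.605  0.3341 0.07  ]]
fin scene 4 [384.75 177.5 ] ext [384 176] [385 179] rect ((384.800048828125, 177.40000915527344), (3.1622774600982666, 0.6324554085731506), 71.56504821777344) on z [[0.6366 0.28   0.07  ]]
hous top 95 [252.83 169.32] ext [246 163] [259 175] rect ((252.35296630859375, 169.41177368164062), (11.641709327697754, 11.64171028137207), 75.96376037597656) on z [[0.6196 0.2597 0.07  ]]
hous scene 95 [378.65 184.37] ext [375 176] [383 192] rect ((378.5610046386719, 183.95123291015625), (7.730207920074463, 15.681278228759766), 6.34019136428833) on z [[0.6405 0.2329 0.07  ]]
knob top 352 [420.47 194.05] ext [402 176] [440 213] rect ((421.1027526855469, 194.2260284423828), (29.959333419799805, 30.455896377563477), 65.55604553222656) on z [[ 0.536  -0.2018  0.089 ]]
knob scene 336 [268.35 238.83] ext [250 226] [285 252] rect ((267.6037902832031, 238.52256774902344), (32.50173568725586, 23.622175216674805), 12.2647
[... 151 characters left out ...]
 [ 0.5747 -0.2633  0.01  ]
 [ 0.4716 -0.2333  0.01  ]] [[ 0.6629  0.0193  0.01  ]
 [ 0.5564  0.0485  0.01  ]
 [ 0.576  -0.26    0.01  ]
 [ 0.474  -0.2327  0.01  ]]
center [ 0.5652 -0.1053  0.01  ] len 0.2980689609151086 0.106345911464141 dir -106.41313238431536 -15.604128769576208
center [ 0.5673 -0.1062  0.01  ] len 0.2927561912691802 0.10803416241407462 dir -106.8121817507639 -15.155616733336752
ad [[0.6577 0.2192 0.018 ]
 [0.6094 0.2071 0.018 ]
 [0.6407 0.3081 0.018 ]
 [0.5909 0.2991 0.018 ]] front [0.63356162 0.21315452 0.018     ] rear [0.61579591 0.30360122 0.018     ] 0.0497348313205108 0.09217498109047251
fintop, housetop [[0.6062 0.3352 0.0733 0.0038]
 [0.626  0.2633 0.0725 0.0019]]
```

```bash
cat >> h.py <<'E'
from scipy.spatial.transform import Rotation as Ro
def st(): 
    s=get_state();R=Ro.from_rotvec(s['tool_rot']).as_matrix();return s,s['position'],R
def goal_R(jaw_deg):   # tool x down, tool z (jaws) along jaw_deg in world xy
    a=np.radians(jaw_deg);x=np.array([0,0,-1.]);z=np.array([np.cos(a),np.sin(a),0]);return np.c_[x,np.cross(z,x),z]
def plan(jaw=None,pos=None):
    s,p,R=st();print('t',round(s['time'],2),'pos',p.round(4),'jawdeg',round(float(np.degrees(np.arctan2(R[1,2],R[0,2]))),2),'down',R[:,0].round(3),'F',s['ft_force'].round(1),'M',s['torque'].round(2),'w',round(s['grip_width'],3),'j',s['joint_positions'].round(2))
    G=R
    if jaw is not None:
        c=[goal_R(jaw),goal_R(jaw+180)];v=[Ro.from_matrix(R.T@g).as_rotvec() for g in c]
        for a in v:print(' rot deg total',np.degrees(a).round(2),'units',(a/(np.pi/2)).round(4))
        i=int(np.argmin([np.linalg.norm(a) for a in v]));G=c[i]
    if pos is not None:
        d=np.array(pos)-p;print(' lin units now-axes',(R.T@d/.025).round(3),' after-rot axes',(G.T@d/.025).round(3))
E
python3 -c "
from h import *
plan(-77+90,[.624,.2645,.25])"
```

```text
t 0.1 pos [ 0.2152 -0.6128  0.2216] jawdeg -70.64 down [-0.001  0.002 -1.   ] F [ 0.1 -0.1 -0.8] M [ 0.01 -0.    0.01] w 1.0 j [ 1.25  0.32 -0.07  1.45  0.02  1.37 -0.06]
 rot deg total [-8.364e+01 -9.000e-02 -7.000e-02] units [-9.294e-01 -1.000e-03 -7.000e-04]
 rot deg total [ 9.636e+01 -7.000e-02  9.000e-02] units [ 1.0706e+00 -8.0000e-04  1.0000e-03]
 lin units now-axes [ -1.092  27.059 -27.691]  after-rot axes [-1.137 30.514 23.827]
```

Call:
play_rows:
  targets:
    - {"claw": 0, "linear": [-0.2, 1, 0.05], "rotation": [-0.024, 0, 0]}
    - {"claw": 0, "linear": [-0.2, 1, 0.05], "rotation": [-0.024, 0, 0]}
    - {"claw": 0, "linear": [-0.2, 1, 0.05], "rotation": [-0.024, 0, 0]}
    - {"claw": 0, "linear": [-0.2, 1, 0.05], "rotation": [-0.024, 0, 0]}
    - {"claw": 0, "linear": [-0.2, 1, 0.05], "rotation": [-0.024, 0, 0]}
    - {"claw": 0, "linear": [0, 1, 0.05], "rotation": [-0.024, 0, 0]}
    - {"claw": 0, "linear": [0, 1, 0.05], "rotation": [-0.024, 0, 0]}
    - {"claw": 0, "linear": [0, 1, 0.05], "rotation": [-0.024, 0, 0]}
    - {"claw": 0, "linear": [0, 1, 0.05], "rotation": [-0.024, 0, 0]}
    - {"claw": 0, "linear": [0, 1, 0.05], "rotation": [-0.024, 0, 0]}

```text
time: 0.93
position: [0.4464, -0.4954, 0.2434]
tool_rot: [0.659, 1.478, -0.653]
ft_force: [0.3, -0.5, -0.6]
grip_width: 0.997
```

Call:
play_rows:
  targets:
    - {"claw": 0, "linear": [0, 1, 0.05], "rotation": [-0.024, 0, 0]}
    - {"claw": 0, "linear": [0, 1, 0.05], "rotation": [-0.024, 0, 0]}
    - {"claw": 0, "linear": [0, 1, 0.05], "rotation": [-0.024, 0, 0]}
    - {"claw": 0, "linear": [0, 1, 0.05], "rotation": [-0.024, 0, 0]}
    - {"claw": 0, "linear": [0, 1, 0.05], "rotation": [-0.024, 0, 0]}
    - {"claw": 0, "linear": [0, 1, 0.05], "rotation": [-0.024, 0, 0]}
    - {"claw": 0, "linear": [0, 1, 0.05], "rotation": [-0.024, 0, 0]}
    - {"claw": 0, "linear": [0, 1, 0.05], "rotation": [-0.024, 0, 0]}
    - {"claw": 0, "linear": [0, 1, 0.05], "rotation": [-0.024, 0, 0]}
    - {"claw": 0, "linear": [0, 1, 0.05], "rotation": [-0.024, 0, 0]}

```text
time: 1.77
position: [0.6241, -0.2823, 0.2421]
tool_rot: [0.34, 1.555, -0.32]
ft_force: [0.0, -0.3, -0.1]
grip_width: 0.998
```

Call:
play_rows:
  targets:
    - {"claw": 0, "linear": [0, 1, 0.05], "rotation": [-0.024, 0, 0]}
    - {"claw": 0, "linear": [0, 1, 0.05], "rotation": [-0.024, 0, 0]}
    - {"claw": 0, "linear": [0, 1, 0.05], "rotation": [-0.024, 0, 0]}
    - {"claw": 0, "linear": [0, 1, 0.05], "rotation": [-0.024, 0, 0]}
    - {"claw": 0, "linear": [0, 1, 0.05], "rotation": [-0.024, 0, 0]}
    - {"claw": 0, "linear": [0, 1, 0.05], "rotation": [-0.024, 0, 0]}
    - {"claw": 0, "linear": [0, 1, 0.05], "rotation": [-0.024, 0, 0]}
    - {"claw": 0, "linear": [0, 1, 0.05], "rotation": [-0.024, 0, 0]}
    - {"claw": 0, "linear": [0, 1, 0.05], "rotation": [-0.024, 0, 0]}
    - {"claw": 0, "linear": [0, 1, 0.05], "rotation": [-0.024, 0, 0]}

```text
time: 2.6
position: [0.6999, -0.0159, 0.2437]
tool_rot: [0.019, 1.58, 0.015]
ft_force: [0.5, -0.3, 0.3]
grip_width: 1.001
```

```bash
python3 -c "
from h import *
plan(-77+90,[.624,.2645,.15])"
```

```text
t 2.6 pos [ 0.6999 -0.0159  0.2437] jawdeg -0.14 down [-0.009  0.021 -1.   ] F [ 0.5 -0.3  0.3] M [-0.02 -0.17  0.  ] w 1.001 j [ 0.37  0.48 -0.56  1.25  0.23  1.48 -0.16]
 rot deg total [-13.14  -0.39  -1.28] units [-0.146  -0.0043 -0.0142]
 rot deg total [166.85  -1.87   0.57] units [ 1.8538 -0.0208  0.0063]
 lin units now-axes [ 4.014 11.127 -3.029]  after-rot axes [ 3.747 11.613 -0.436]
```

Call:
play_rows:
  targets:
    - {"claw": 0, "linear": [0.3, 1, -0.2], "rotation": [-0.015, 0, -0.001]}
    - {"claw": 0, "linear": [0.3, 1, -0.2], "rotation": [-0.015, 0, -0.001]}
    - {"claw": 0, "linear": [0.3, 1, -0.2], "rotation": [-0.015, 0, -0.001]}
    - {"claw": 0, "linear": [0.3, 1, -0.15], "rotation": [-0.015, 0, -0.001]}
    - {"claw": 0, "linear": [0.3, 1, -0.15], "rotation": [-0.015, 0, -0.001]}
    - {"claw": 0, "linear": [0.3, 1, -0.15], "rotation": [-0.015, 0, -0.001]}
    - {"claw": 0, "linear": [0.3, 1, -0.1], "rotation": [-0.015, 0, -0.001]}
    - {"claw": 0, "linear": [0.3, 1, -0.1], "rotation": [-0.015, 0, -0.001]}
    - {"claw": 0, "linear": [0.3, 1, -0.1], "rotation": [-0.015, 0, -0.001]}
    - {"claw": 0, "linear": [0.3, 0.8, 0], "rotation": [-0.01, 0, 0]}

```text
time: 3.43
position: [0.6317, 0.2545, 0.1719]
tool_rot: [-0.193, 1.566, 0.217]
ft_force: [-1.2, -0.5, -0.5]
grip_width: 0.999
```

Call:
play_rows:
  targets:
    - {"claw": 0, "linear": [0.2, 0.5, 0], "rotation": [0, 0, 0]}
    - {"claw": 0, "linear": [0, 0, 0], "rotation": [0, 0, 0]}
    - {"claw": 0, "linear": [0, 0, 0], "rotation": [0, 0, 0]}

```text
time: 3.68
position: [0.6227, 0.2766, 0.1653]
tool_rot: [-0.201, 1.569, 0.231]
ft_force: [1.1, -0.8, 0.7]
grip_width: 0.999
```

```bash
python3 -c "
from h import *
plan(-77+90,[.624,.2645,.09])
T=get_image('top');S=get_image('scene')
c=lambda im,x,y,w,h,f:cv2.resize(im[y:y+h,x:x+w],None,fx=f,fy=f,interpolation=cv2.INTER_CUBIC)
cv2.imwrite('pics/a1.png',np.hstack([c(T,200,120,100,90,4),c(S,330,130,100,90,4)]))
"
```

```text
t 3.68 pos [0.6227 0.2766 0.1653] jawdeg 15.75 down [-0.012  0.017 -1.   ] F [ 1.1 -0.8  0.7] M [-0.13 -0.23 -0.01] w 0.999 j [ 0.04  0.51 -0.68  1.42  0.3   1.33 -0.37]
 rot deg total [ 2.74 -0.42 -1.13] units [ 0.0305 -0.0046 -0.0125]
 rot deg total [-177.25    1.74   -0.64] units [-1.9694  0.0194 -0.0071]
 lin units now-axes [ 3.001 -0.541 -0.063]  after-rot axes [ 3.011 -0.485 -0.06 ]
```

View pics/a1.png

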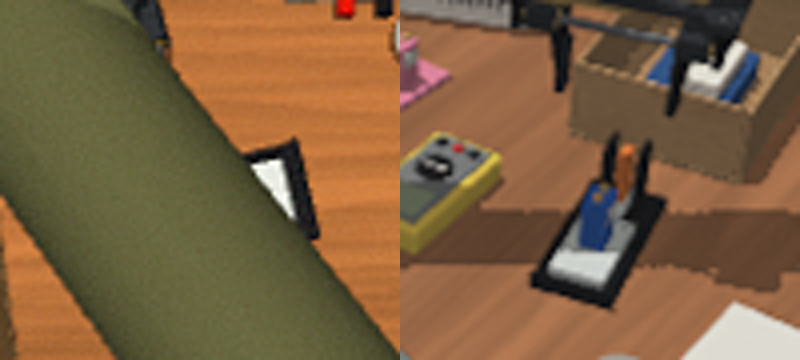

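Call:
play_rows:
  targets:
    - {"claw": 0, "linear": [0.75, -0.13, 0], "rotation": [0.01, -0.001, -0.004]}
    - {"claw": 0, "linear": [0.75, -0.13, 0], "rotation": [0.01, -0.001, -0.004]}
    - {"claw": 0, "linear": [0.75, -0.13, 0], "rotation": [0.01, -0.001, -0.004]}
    - {"claw": 0, "linear": [0.6, -0.1, 0], "rotation": [0, 0, 0]}
    - {"claw": 0, "linear": [0, 0, 0], "rotation": [0, 0, 0]}
    - {"claw": 0, "linear": [0, 0, 0], "rotation": [0, 0, 0]}

```text
time: 4.28
position: [0.6354, 0.2516, 0.0965]
tool_rot: [-0.165, 1.557, 0.157]
ft_force: [0.8, 0.6, 0.5]
grip_width: 1.0
```

```bash
python3 -c "
from h import *
plan(-77+90,[.624,.2645,.031])"
```

```text
t 4.28 pos [0.6354 0.2516 0.0965] jawdeg 11.74 down [ 0.009 -0.004 -1.   ] F [0.8 0.6 0.5] M [ 0.02 -0.11 -0.01] w 1.0 j [ 0.04  0.55 -0.63  1.49  0.34  1.21 -0.44]
 rot deg total [-1.26  0.42  0.35] units [-0.014   0.0047  0.0038]
 rot deg total [178.74   0.54  -0.66] units [ 1.986   0.006  -0.0073]
 lin units now-axes [ 2.613  0.614 -0.363]  after-rot axes [ 2.619  0.606 -0.33 ]
```

Call:
play_rows:
  targets:
    - {"claw": 0, "linear": [0, 0.3, -0.17], "rotation": [-0.006, 0.002, 0.002]}
    - {"claw": 0, "linear": [0, 0.3, -0.17], "rotation": [-0.006, 0.002, 0.002]}
    - {"claw": 0, "linear": [0, 0, 0], "rotation": [0, 0, 0]}
    - {"claw": 0, "linear": [0, 0, 0], "rotation": [0, 0, 0]}
    - {"claw": 0, "linear": [0, 0, 0], "rotation": [0, 0, 0]}

```text
time: 4.7
position: [0.6261, 0.2648, 0.1014]
tool_rot: [-0.172, 1.557, 0.176]
ft_force: [0.4, 0.8, 0.0]
grip_width: 1.001
```

```bash
python3 -c "
from h import *
plan(-77+90,[.624,.2645,.031])"
```

```text
t 4.7 pos [0.6261 0.2648 0.1014] jawdeg 12.72 down [ 0.006  0.003 -1.   ] F [0.4 0.8 0. ] M [ 0.01 -0.09 -0.02] w 1.001 j [ 0.03  0.54 -0.65  1.5   0.34  1.21 -0.44]
 rot deg total [-0.28  0.39 -0.08] units [-0.0031  0.0043 -0.0009]
 rot deg total [ 1.7972e+02 -1.3000e-01 -6.1000e-01] units [ 1.9969e+00 -1.5000e-03 -6.8000e-03]
 lin units now-axes [ 2.817e+00  2.000e-03 -1.020e-01]  after-rot axes [ 2.817  0.006 -0.083]
```

Now descend gently.

Call:
play_rows:
  targets:
    - {"claw": 0, "linear": [0.5, 0, -0.03], "rotation": [0, 0.002, 0]}
    - {"claw": 0, "linear": [0.5, 0, -0.03], "rotation": [0, 0.002, 0]}
    - {"claw": 0, "linear": [0.5, 0, -0.02], "rotation": [0, 0, 0]}
    - {"claw": 0, "linear": [0.5, 0, 0], "rotation": [0, 0, 0]}
    - {"claw": 0, "linear": [0.3, 0, 0], "rotation": [0, 0, 0]}
    - {"claw": 0, "linear": [0.2, 0, 0], "rotation": [0, 0, 0]}
    - {"claw": 0, "linear": [0, 0, 0], "rotation": [0, 0, 0]}
    - {"claw": 0, "linear": [0, 0, 0], "rotation": [0, 0, 0]}

```text
time: 5.37
position: [0.6227, 0.2642, 0.0301]
tool_rot: [-0.175, 1.567, 0.176]
ft_force: [-0.1, -0.7, -0.6]
grip_width: 1.0
```

```bash
python3 -c "
from h import *
plan(-77+90,[.624,.2645,.031])
S=get_image('scene')
c=lambda im,x,y,w,h,f:cv2.resize(im[y:y+h,x:x+w],None,fx=f,fy=f,interpolation=cv2.INTER_CUBIC)
cv2.imwrite('pics/a2.png',c(S,335,135,90,75,6))
print(proj('scene',[[.624,.2645,.07]]))
"
```

```text
t 5.37 pos [0.6227 0.2642 0.0301] jawdeg 12.78 down [-0.003  0.    -1.   ] F [-0.1 -0.7 -0.6] M [ 0.04 -0.08  0.  ] w 1.0 j [ 0.01  0.61 -0.62  1.55  0.38  1.11 -0.47]
 rot deg total [-0.22 -0.18 -0.05] units [-0.0024 -0.002  -0.0005]
 rot deg total [ 1.7978e+02 -8.0000e-02  2.9000e-01] units [ 1.9976e+00 -8.0000e-04  3.2000e-03]
 lin units now-axes [-0.034 -0.002  0.053]  after-rot axes [-0.034 -0.002  0.053]
[[379.36838167 178.26922681]]
```

View pics/a2.png

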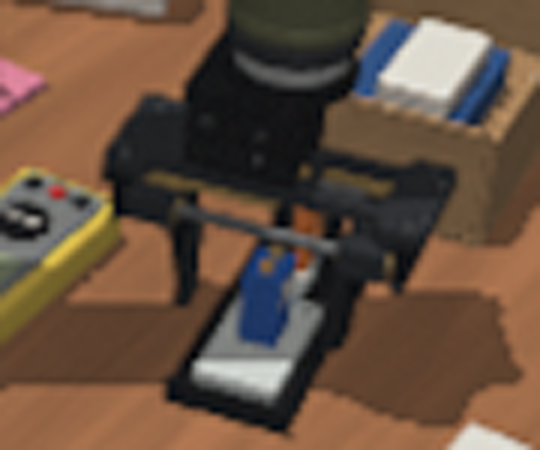

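The housing (265,295) stands between the fingers and the fin is behind it. I'll close and lift.

Call:
play_rows:
  targets:
    - {"claw": 1, "linear": [0, 0, 0], "rotation": [0, 0, 0]}
    - {"claw": 1, "linear": [0, 0, 0], "rotation": [0, 0, 0]}
    - {"claw": 1, "linear": [0, 0, 0], "rotation": [0, 0, 0]}
    - {"claw": 1, "linear": [0, 0, 0], "rotation": [0, 0, 0]}
    - {"claw": 1, "linear": [0, 0, 0], "rotation": [0, 0, 0]}
    - {"claw": 1, "linear": [0, 0, 0], "rotation": [0, 0, 0]}
    - {"claw": 1, "linear": [0, 0, 0], "rotation": [0, 0, 0]}
    - {"claw": 1, "linear": [0, 0, 0], "rotation": [0, 0, 0]}
  newtons: 35

```text
time: 6.08
position: [0.6249, 0.2652, 0.0337]
tool_rot: [-0.173, 1.561, 0.176]
ft_force: [0.3, -0.6, -0.1]
grip_width: 0.476
```

```bash
python3 -c "
from h import *
plan(13)"
```

```text
t 6.08 pos [0.6249 0.2652 0.0337] jawdeg 12.75 down [ 0.002  0.002 -1.   ] F [ 0.3 -0.6 -0.1] M [ 0.03 -0.1  -0.07] w 0.476 j [ 0.01  0.6  -0.62  1.55  0.38  1.11 -0.47]
 rot deg total [-0.25  0.14 -0.09] units [-0.0027  0.0015 -0.001 ]
 rot deg total [ 1.7975e+02 -1.4000e-01 -2.2000e-01] units [ 1.9973e+00 -1.5000e-03 -2.4000e-03]
```

Call:
play_rows:
  targets:
    - {"claw": 1, "linear": [0, 0, 0], "rotation": [0, 0, 0]}
    - {"claw": 1, "linear": [0, 0, 0], "rotation": [0, 0, 0]}
    - {"claw": 1, "linear": [0, 0, 0], "rotation": [0, 0, 0]}
    - {"claw": 1, "linear": [0, 0, 0], "rotation": [0, 0, 0]}
    - {"claw": 1, "linear": [0, 0, 0], "rotation": [0, 0, 0]}
    - {"claw": 1, "linear": [0, 0, 0], "rotation": [0, 0, 0]}

```text
time: 6.58
position: [0.6245, 0.2651, 0.0338]
tool_rot: [-0.174, 1.562, 0.176]
ft_force: [-0.7, 0.3, 0.2]
grip_width: 0.27
```

```bash
python3 -c "
from h import *
plan(13)"
```

```text
t 6.58 pos [0.6245 0.2651 0.0338] jawdeg 12.76 down [ 0.001  0.002 -1.   ] F [-0.7  0.3  0.2] M [-0.03 -0.03  0.02] w 0.27 j [ 0.01  0.6  -0.62  1.55  0.38  1.11 -0.47]
 rot deg total [-0.24  0.1  -0.07] units [-0.0027  0.0011 -0.0008]
 rot deg total [ 1.7976e+02 -1.2000e-01 -1.5000e-01] units [ 1.9973e+00 -1.3000e-03 -1.7000e-03]
```

Call:
play_rows:
  targets:
    - {"claw": 1, "linear": [-0.3, 0, 0], "rotation": [0, 0, 0]}
    - {"claw": 1, "linear": [-0.5, 0, 0], "rotation": [0, 0, 0]}
    - {"claw": 1, "linear": [-0.6, 0, 0], "rotation": [0, 0, 0]}
    - {"claw": 1, "linear": [-0.6, 0, 0], "rotation": [0, 0, 0]}
    - {"claw": 1, "linear": [-0.6, 0, 0], "rotation": [0, 0, 0]}
    - {"claw": 1, "linear": [-0.6, 0, 0], "rotation": [0, 0, 0]}
    - {"claw": 1, "linear": [-0.5, 0, 0], "rotation": [0, 0, 0]}
    - {"claw": 1, "linear": [-0.3, 0, 0], "rotation": [0, 0, 0]}
    - {"claw": 1, "linear": [0, 0, 0], "rotation": [0, 0, 0]}
    - {"claw": 1, "linear": [0, 0, 0], "rotation": [0, 0, 0]}

```text
time: 7.42
position: [0.6214, 0.2629, 0.1385]
tool_rot: [-0.176, 1.57, 0.175]
ft_force: [-0.4, -0.0, -4.4]
grip_width: 0.272
```

```bash
python3 -c "
from h import *
a=np.radians(-106.3);d=np.array([np.cos(a),np.sin(a)]);O=np.array([.5600,-.1248])
print('hub',O+.082*d)
p=O+d*(-.078+.008);print(p)
plan(-106.3+90,[p[0],p[1],.14])
S=get_image('scene')
c=lambda im,x,y,w,h,f:cv2.resize(im[y:y+h,x:x+w],None,fx=f,fy=f,interpolation=cv2.INTER_CUBIC)
cv2.imwrite('pics/a3.png',c(S,335,105,90,75,6))
"
```

```text
hub [ 0.53698533 -0.20350403]
[ 0.57964667 -0.05761363]
t 7.42 pos [0.6214 0.2629 0.1385] jawdeg 12.8 down [-0.006 -0.002 -1.   ] F [-0.4 -0.  -4.4] M [-0.02 -0.11 -0.01] w 0.272 j [ 0.04  0.51 -0.66  1.46  0.31  1.28 -0.42]
 rot deg total [29.1  -0.35  0.12] units [ 0.3233 -0.0038  0.0014]
 rot deg total [-150.9    -0.16   -0.47] units [-1.6767 -0.0018 -0.0052]
 lin units now-axes [ -0.027 -12.133  -4.47 ]  after-rot axes [ -0.062 -12.775   1.994]
```

View pics/a3.png

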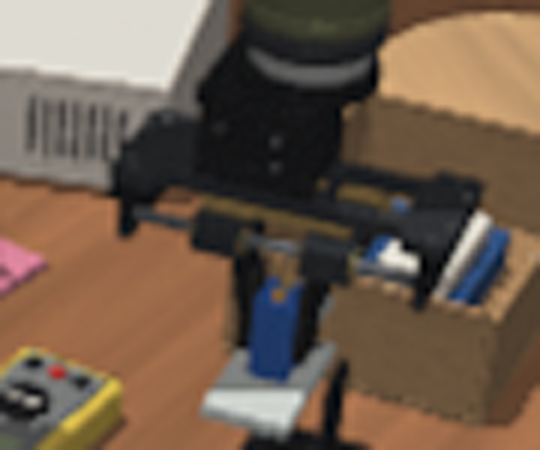

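The adapter hangs level in the grip (scene about (380,165)), clear of the cradle. I'll carry it to the apron.

Call:
play_rows:
  targets:
    - {"claw": 1, "linear": [0, -0.6, -0.1], "rotation": [0.025, 0, 0]}
    - {"claw": 1, "linear": [0, -1, -0.1], "rotation": [0.027, 0, 0]}
    - {"claw": 1, "linear": [0, -1, -0.1], "rotation": [0.027, 0, 0]}
    - {"claw": 1, "linear": [0, -1, -0.1], "rotation": [0.027, 0, 0]}
    - {"claw": 1, "linear": [0, -1, -0.1], "rotation": [0.027, 0, 0]}
    - {"claw": 1, "linear": [0, -1, -0.1], "rotation": [0.027, 0, 0]}
    - {"claw": 1, "linear": [0, -1, -0.1], "rotation": [0.027, 0, 0]}
    - {"claw": 1, "linear": [0, -1, -0.1], "rotation": [0.027, 0, 0]}
    - {"claw": 1, "linear": [0, -1, -0.1], "rotation": [0.027, 0, 0]}
    - {"claw": 1, "linear": [0, -1, -0.1], "rotation": [0.027, 0, 0]}

```text
time: 8.3
position: [0.5917, 0.0117, 0.1275]
tool_rot: [0.174, 1.588, -0.18]
ft_force: [1.9, -0.9, -3.9]
grip_width: 0.269
```

Call:
play_rows:
  targets:
    - {"claw": 1, "linear": [0, -0.7, 0], "rotation": [0.025, 0, 0]}
    - {"claw": 1, "linear": [0, -0.4, 0], "rotation": [0.02, 0, 0]}
    - {"claw": 1, "linear": [0, 0, 0], "rotation": [0, 0, 0]}
    - {"claw": 1, "linear": [0, 0, 0], "rotation": [0, 0, 0]}
    - {"claw": 1, "linear": [0, 0, 0], "rotation": [0, 0, 0]}

```text
time: 8.72
position: [0.5811, -0.027, 0.1247]
tool_rot: [0.242, 1.586, -0.258]
ft_force: [1.1, 0.0, -4.6]
grip_width: 0.274
```

```bash
python3 -c "
from h import *
plan(-16.3,[.5796,-.0576,.05])"
```

```text
t 8.72 pos [ 0.5811 -0.027   0.1247] jawdeg -18.19 down [-0.03  -0.005 -1.   ] F [ 1.1  0.  -4.6] M [-0.08 -0.11 -0.03] w 0.274 j [ 0.42  0.31 -0.5   1.71  0.16  1.2  -0.44]
 rot deg total [-1.88 -1.58  0.79] units [-0.0209 -0.0176  0.0088]
 rot deg total [178.1    1.23   2.46] units [1.9789 0.0136 0.0273]
 lin units now-axes [ 2.994 -1.141  0.408]  after-rot axes [ 2.987 -1.193  0.287]
```

Call:
play_rows:
  targets:
    - {"claw": 1, "linear": [0.3, -0.35, 0.08], "rotation": [-0.007, -0.006, 0.003]}
    - {"claw": 1, "linear": [0.5, -0.35, 0.08], "rotation": [-0.007, -0.006, 0.003]}
    - {"claw": 1, "linear": [0.5, -0.35, 0.08], "rotation": [-0.007, -0.006, 0.003]}
    - {"claw": 1, "linear": [0.4, -0.1, 0.05], "rotation": [0, 0, 0]}
    - {"claw": 1, "linear": [0, 0, 0], "rotation": [0, 0, 0]}
    - {"claw": 1, "linear": [0, 0, 0], "rotation": [0, 0, 0]}
    - {"claw": 1, "linear": [0, 0, 0], "rotation": [0, 0, 0]}

```text
time: 9.3
position: [0.583, -0.0411, 0.0819]
tool_rot: [0.214, 1.556, -0.198]
ft_force: [-0.5, -0.0, -2.5]
grip_width: 0.275
```

```bash
python3 -c "
from h import *
plan(-16.3,[.5796,-.0576,.036])
T=get_image('top');S=get_image('scene')
c=lambda im,x,y,w,h,f:cv2.resize(im[y:y+h,x:x+w],None,fx=f,fy=f,interpolation=cv2.INTER_CUBIC)
cv2.imwrite('pics/a4.png',np.hstack([c(T,310,140,130,90,3),c(S,240,170,130,90,3)]))
"
```

```text
t 9.3 pos [ 0.583  -0.0411  0.0819] jawdeg -15.03 down [ 0.006  0.01  -1.   ] F [-0.5 -0.  -2.5] M [-0.07 -0.06 -0.01] w 0.275 j [ 0.46  0.33 -0.5   1.77  0.17  1.08 -0.36]
 rot deg total [ 1.27  0.18 -0.62] units [ 0.0141  0.0019 -0.0068]
 rot deg total [-178.73    0.96    0.27] units [-1.9859  0.0107  0.003 ]
 lin units now-axes [ 1.83  -0.691  0.036]  after-rot axes [ 1.837 -0.67   0.056]
```

View pics/a4.png

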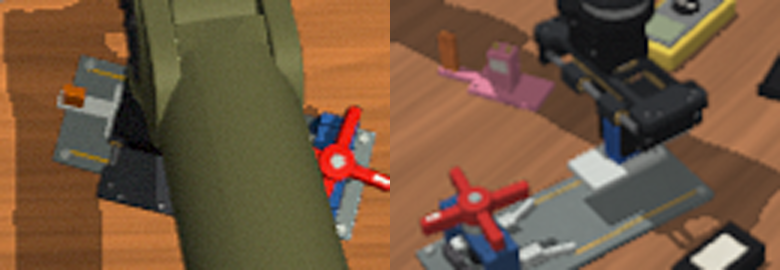

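Call:
play_rows:
  targets:
    - {"claw": 1, "linear": [0.3, -0.3, 0.02], "rotation": [0.005, 0, -0.002]}
    - {"claw": 1, "linear": [0.3, -0.3, 0.02], "rotation": [0.005, 0, -0.002]}
    - {"claw": 1, "linear": [0.3, -0.2, 0], "rotation": [0, 0, -0.002]}
    - {"claw": 1, "linear": [0.3, 0, 0], "rotation": [0, 0, 0]}
    - {"claw": 1, "linear": [0.2, 0, 0], "rotation": [0, 0, 0]}
    - {"claw": 1, "linear": [0, 0, 0], "rotation": [0, 0, 0]}
    - {"claw": 1, "linear": [0, 0, 0], "rotation": [0, 0, 0]}

```text
time: 9.98
position: [0.5795, -0.0628, 0.0444]
tool_rot: [0.219, 1.554, -0.22]
ft_force: [0.7, -0.3, -3.7]
grip_width: 0.268
```

```bash
python3 -c "
from h import *
plan(-16.3,[.5796,-.0576,.036])
"
```

```text
t 9.98 pos [ 0.5795 -0.0628  0.0444] jawdeg -16.05 down [ 0.006 -0.001 -1.   ] F [ 0.7 -0.3 -3.7] M [-0.04 -0.02 -0.06] w 0.268 j [ 0.46  0.37 -0.47  1.81  0.2   1.01 -0.37]
 rot deg total [ 0.25  0.33 -0.02] units [ 0.0028  0.0036 -0.0002]
 rot deg total [-1.7975e+02  3.0000e-02  5.1000e-01] units [-1.9972e+00  4.0000e-04  5.7000e-03]
 lin units now-axes [ 0.335  0.201 -0.057]  after-rot axes [ 0.336  0.201 -0.056]
```

Call:
play_rows:
  targets:
    - {"claw": 1, "linear": [0.2, 0, -0.03], "rotation": [0, 0.003, 0]}
    - {"claw": 1, "linear": [0.15, 0, -0.03], "rotation": [0, 0, 0]}
    - {"claw": 1, "linear": [0.1, 0, 0], "rotation": [0, 0, 0]}
    - {"claw": 1, "linear": [0.05, 0, 0], "rotation": [0, 0, 0]}
    - {"claw": 1, "linear": [0, 0, 0], "rotation": [0, 0, 0]}

```text
time: 10.4
position: [0.5791, -0.062, 0.0343]
tool_rot: [0.219, 1.558, -0.22]
ft_force: [0.4, -0.6, -4.4]
grip_width: 0.269
```

```bash
python3 -c "
from h import *
plan(-16.3,[.5796,-.0576,.034])
"
```

```text
t 10.4 pos [ 0.5791 -0.062   0.0343] jawdeg -16.02 down [ 0.002 -0.001 -1.   ] F [ 0.4 -0.6 -4.4] M [-0.04 -0.06 -0.02] w 0.269 j [ 0.46  0.38 -0.47  1.81  0.2   0.99 -0.37]
 rot deg total [0.28 0.11 0.02] units [0.0031 0.0012 0.0002]
 rot deg total [-1.7972e+02 -3.0000e-02  1.7000e-01] units [-1.9969e+00 -3.0000e-04  1.9000e-03]
 lin units now-axes [ 0.01   0.174 -0.028]  after-rot axes [ 0.01   0.173 -0.029]
```

Not touching yet, so I'll lower slightly more.

Call:
play_rows:
  targets:
    - {"claw": 1, "linear": [0.06, 0, 0], "rotation": [0, 0, 0]}
    - {"claw": 1, "linear": [0.06, 0, 0], "rotation": [0, 0, 0]}

```text
time: 10.57
position: [0.5797, -0.0619, 0.0337]
tool_rot: [0.218, 1.557, -0.221]
ft_force: [-6.6, 0.4, 13.4]
grip_width: 0.272
```

Call:
play_rows:
  targets:
    - {"claw": 1, "linear": [0.05, 0, 0], "rotation": [0, 0, 0]}
    - {"claw": 1, "linear": [0, 0, 0], "rotation": [0, 0, 0]}

```text
time: 10.73
position: [0.5798, -0.0618, 0.0341]
tool_rot: [0.218, 1.557, -0.221]
ft_force: [0.4, 1.2, -4.2]
grip_width: 0.272
```

Call:
play_rows:
  targets:
    - {"claw": 0.4, "linear": [0, 0, 0], "rotation": [0, 0, 0]}
    - {"claw": 0.4, "linear": [0, 0, 0], "rotation": [0, 0, 0]}
    - {"claw": 0.4, "linear": [0, 0, 0], "rotation": [0, 0, 0]}
    - {"claw": 0.4, "linear": [0, 0, 0], "rotation": [0, 0, 0]}
    - {"claw": 0.4, "linear": [-0.3, 0, 0], "rotation": [0, 0, 0]}
    - {"claw": 0.4, "linear": [-0.6, 0, 0], "rotation": [0, 0, 0]}
    - {"claw": 0.4, "linear": [-0.7, 0, 0], "rotation": [0, 0, 0]}
    - {"claw": 0.4, "linear": [-0.7, 0, 0], "rotation": [0, 0, 0]}
    - {"claw": 0.4, "linear": [-0.5, 0, 0], "rotation": [0, 0, 0]}
    - {"claw": 0.4, "linear": [0, 0, 0], "rotation": [0, 0, 0]}

```text
time: 11.57
position: [0.5819, -0.0607, 0.1093]
tool_rot: [0.218, 1.552, -0.219]
ft_force: [-0.2, 0.1, 0.7]
grip_width: 0.6
```

```bash
python3 -c "
from h import *
a=np.radians(-106.0);d=np.array([np.cos(a),np.sin(a)]);f=np.array([.5798,-.0618])-.074*d;print(f)
plan(-16,[f[0],f[1],.032])
T=get_image('top');S=get_image('scene')
H=cv2.cvtColor(T,cv2.COLOR_BGR2HSV);m=((H[...,0]>5)&(H[...,0]<22)&(H[...,1]>190)&(H[...,2]>110)).astype(np.uint8)
v,u=np.nonzero(m[160:185,325:350]);print(len(u),u.mean()+325,v.mean()+160,'pred',proj('top',[[f[0],f[1],.07]]),plane('top',[[u.mean()+325,v.mean()+160]],.065))
c=lambda im,x,y,w,h,f:cv2.resize(im[y:y+h,x:x+w],None,fx=f,fy=f,interpolation=cv2.INTER_CUBIC)
cv2.imwrite('pics/a5.png',np.hstack([c(T,320,140,80,70,5),c(S,270,180,80,70,5)]))
print(proj('scene',[[f[0],f[1],.07]]))
"
```

```text
[0.60019716 0.00933337]
t 11.57 pos [ 0.5819 -0.0607  0.1093] jawdeg -15.94 down [ 0.007 -0.001 -1.   ] F [-0.2  0.1  0.7] M [-0.02 -0.16  0.  ] w 0.6 j [ 0.48  0.3  -0.49  1.75  0.16  1.13 -0.34]
 rot deg total [ 0.06  0.43 -0.03] units [ 0.0006  0.0048 -0.0004]
 rot deg total [-1.7994e+02  5.0000e-02  6.8000e-01] units [-1.9994e+00  6.0000e-04  7.5000e-03]
 lin units now-axes [ 3.094  2.894 -0.088]  after-rot axes [ 3.093  2.896 -0.068]
22 341.8636363636364 172.22727272727272 pred [[342.07103445 173.92749244]] [[0.60594938 0.0096279  0.065     ]]
[[330.24918355 213.83770029]]
```

View pics/a5.png

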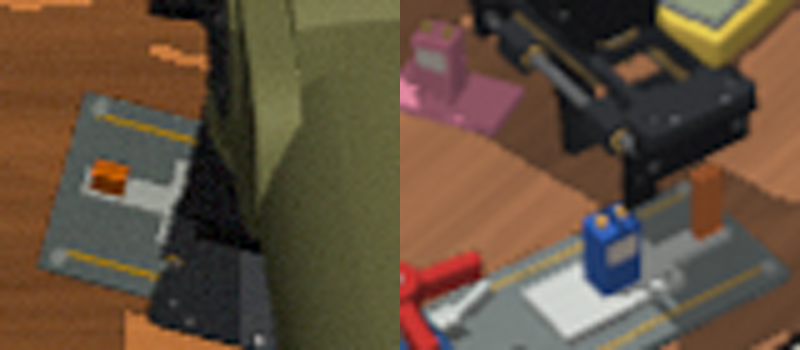

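Call:
play_rows:
  targets:
    - {"claw": 0.4, "linear": [0, 0.5, 0], "rotation": [0, 0.002, 0]}
    - {"claw": 0.4, "linear": [0, 0.7, 0], "rotation": [0, 0.002, 0]}
    - {"claw": 0.4, "linear": [0, 0.7, 0], "rotation": [0, 0, 0]}
    - {"claw": 0.4, "linear": [0, 0.6, 0], "rotation": [0, 0, 0]}
    - {"claw": 0.4, "linear": [0, 0.3, 0], "rotation": [0, 0, 0]}
    - {"claw": 0.4, "linear": [0, 0, 0], "rotation": [0, 0, 0]}
    - {"claw": 0.4, "linear": [0, 0, 0], "rotation": [0, 0, 0]}

```text
time: 12.25
position: [0.5964, 0.0127, 0.0989]
tool_rot: [0.22, 1.575, -0.219]
ft_force: [0.4, 0.1, 0.7]
grip_width: 0.6
```

```bash
python3 -c "
from h import *
plan(-16.2,[.601,.0095,.032])
"
```

```text
t 12.25 pos [0.5964 0.0127 0.0989] jawdeg -15.98 down [-0.015  0.003 -1.   ] F [0.4 0.1 0.7] M [-0.06 -0.03  0.03] w 0.6 j [ 0.37  0.36 -0.52  1.71  0.18  1.14 -0.48]
 rot deg total [ 0.22 -0.87  0.06] units [ 0.0024 -0.0096  0.0007]
 rot deg total [-1.7977e+02 -9.0000e-02 -1.3600e+00] units [-1.9975e+00 -1.1000e-03 -1.5100e-02]
 lin units now-axes [ 2.671 -0.07   0.254]  after-rot axes [ 2.674 -0.072  0.214]
```

Call:
play_rows:
  targets:
    - {"claw": 0.4, "linear": [0.3, -0.04, 0.1], "rotation": [0.001, -0.003, 0]}
    - {"claw": 0.4, "linear": [0.5, -0.03, 0.1], "rotation": [0.001, -0.003, 0]}
    - {"claw": 0.4, "linear": [0.5, 0, 0.03], "rotation": [0, -0.002, 0]}
    - {"claw": 0.4, "linear": [0.5, 0, 0], "rotation": [0, 0, 0]}
    - {"claw": 0.4, "linear": [0.4, 0, 0], "rotation": [0, 0, 0]}
    - {"claw": 0.4, "linear": [0.2, 0, 0], "rotation": [0, 0, 0]}
    - {"claw": 0.4, "linear": [0, 0, 0], "rotation": [0, 0, 0]}
    - {"claw": 0.4, "linear": [0, 0, 0], "rotation": [0, 0, 0]}

```text
time: 12.92
position: [0.5994, 0.0024, 0.0313]
tool_rot: [0.224, 1.564, -0.231]
ft_force: [0.9, -0.4, 0.8]
grip_width: 0.6
```

```bash
python3 -c "
from h import *
plan(-16.2,[.601,.0095,.032])
"
```

```text
t 12.92 pos [0.5994 0.0024 0.0313] jawdeg -16.59 down [-0.006 -0.004 -1.   ] F [ 0.9 -0.4  0.8] M [-0.03 -0.04 -0.04] w 0.6 j [ 0.35  0.43 -0.49  1.76  0.24  1.02 -0.52]
 rot deg total [-0.39 -0.26  0.32] units [-0.0043 -0.0029  0.0035]
 rot deg total [179.61   0.5    0.4 ] units [1.9957 0.0055 0.0045]
 lin units now-axes [-0.029  0.29  -0.019]  after-rot axes [-0.027  0.29  -0.017]
```

Call:
play_rows:
  targets:
    - {"claw": 0.4, "linear": [0, 0.25, 0], "rotation": [-0.003, -0.002, 0.002]}
    - {"claw": 0.4, "linear": [0, 0.05, 0], "rotation": [0, 0, 0]}
    - {"claw": 1, "linear": [0, 0, 0], "rotation": [0, 0, 0]}
    - {"claw": 1, "linear": [0, 0, 0], "rotation": [0, 0, 0]}
    - {"claw": 1, "linear": [0, 0, 0], "rotation": [0, 0, 0]}
    - {"claw": 1, "linear": [0, 0, 0], "rotation": [0, 0, 0]}
    - {"claw": 1, "linear": [0, 0, 0], "rotation": [0, 0, 0]}
    - {"claw": 1, "linear": [0, 0, 0], "rotation": [0, 0, 0]}
    - {"claw": 1, "linear": [0, 0, 0], "rotation": [0, 0, 0]}
    - {"claw": 1, "linear": [0, 0, 0], "rotation": [0, 0, 0]}
  newtons: 30

```text
time: 13.75
position: [0.6035, 0.0112, 0.0345]
tool_rot: [0.222, 1.557, -0.224]
ft_force: [-0.6, -0.6, -0.0]
grip_width: 0.116
```

```bash
python3 -c "
from h import *
a=np.radians(-106.3);d=np.array([np.cos(a),np.sin(a)]);O=np.array([.5600,-.1248])
s,p,R=st();q=p[:2]-O;print('fix x,y of fin',q@d,q@np.array([-d[1],d[0]]))
t=O-.026*d;plan(-16.3,[t[0],t[1],p[2]])
"
```

```text
fix x,y of fin -0.14275447777312578 0.0035310233868924784
t 13.75 pos [0.6035 0.0112 0.0345] jawdeg -16.28 down [ 0.002 -0.001 -1.   ] F [-0.6 -0.6 -0. ] M [ 0.1   0.13 -0.06] w 0.116 j [ 0.35  0.43 -0.5   1.76  0.24  1.01 -0.52]
 rot deg total [0.02 0.16 0.04] units [0.0003 0.0018 0.0004]
 rot deg total [-1.7998e+02 -6.0000e-02  2.5000e-01] units [-1.9997e+00 -7.0000e-04  2.8000e-03]
 lin units now-axes [ 3.00e-03 -4.67e+00 -1.43e-01]  after-rot axes [ 0.    -4.67  -0.141]
```

Call:
play_rows:
  targets:
    - {"claw": 1, "linear": [-0.02, -0.2, -0.02], "rotation": [0, 0, 0]}
    - {"claw": 1, "linear": [0, -0.3, -0.02], "rotation": [0, 0, 0]}
    - {"claw": 1, "linear": [0, -0.3, -0.02], "rotation": [0, 0, 0]}
    - {"claw": 1, "linear": [0, -0.3, -0.02], "rotation": [0, 0, 0]}
    - {"claw": 1, "linear": [0, -0.2, -0.02], "rotation": [0, 0, 0]}
    - {"claw": 1, "linear": [0, 0, 0], "rotation": [0, 0, 0]}

```text
time: 14.25
position: [0.5913, -0.0205, 0.0347]
tool_rot: [0.223, 1.555, -0.22]
ft_force: [0.5, 1.7, -1.0]
grip_width: 0.112
```

```bash
cat > f.py <<'E'
from h import *
a=np.radians(-106.3);d=np.array([np.cos(a),np.sin(a)]);O=np.array([.5600,-.1248])
s,p,R=st();q=p[:2]-O;n=np.array([-d[1],d[0]]);print('fix x,y of tool',(q@d).round(4),(q@n).round(4),'Fx,Fy fix',s['ft_force'][:2]@d,s['ft_force'][:2]@n)
t=O-.026*d;plan(-16.3,[t[0],t[1],.0345])
E
python3 f.py
```

```text
fix x,y of tool -0.1089 0.0008 Fx,Fy fix -1.7783198652730963 -0.04770770692949779
t 14.25 pos [ 0.5913 -0.0205  0.0347] jawdeg -16.21 down [ 0.004  0.001 -1.   ] F [ 0.5  1.7 -1. ] M [ 0.29 -0.11 -0.05] w 0.112 j [ 0.4   0.4  -0.49  1.79  0.22  1.   -0.46]
 rot deg total [ 0.09  0.21 -0.13] units [ 0.001   0.0023 -0.0015]
 rot deg total [-179.91    0.21    0.32] units [-1.999   0.0023  0.0036]
 lin units now-axes [ 0.    -3.315 -0.036]  after-rot axes [ 0.008 -3.315 -0.031]
```

Call:
play_rows:
  targets:
    - {"claw": 1, "linear": [0, -0.2, 0], "rotation": [0, 0, 0]}
    - {"claw": 1, "linear": [0, -0.25, 0], "rotation": [0, 0, 0]}
    - {"claw": 1, "linear": [0, -0.25, 0], "rotation": [0, 0, 0]}
    - {"claw": 1, "linear": [0, -0.2, 0], "rotation": [0, 0, 0]}
    - {"claw": 1, "linear": [0, 0, 0], "rotation": [0, 0, 0]}

```text
time: 14.67
position: [0.5842, -0.0449, 0.0347]
tool_rot: [0.224, 1.555, -0.221]
ft_force: [0.8, 0.5, -0.2]
grip_width: 0.112
```

```bash
python3 f.py
```

```text
fix x,y of tool -0.0835 0.0008 Fx,Fy fix -0.7614106379398412 0.6531322721727847
t 14.67 pos [ 0.5842 -0.0449  0.0347] jawdeg -16.26 down [ 0.004  0.001 -1.   ] F [ 0.8  0.5 -0.2] M [ 0.14 -0.    0.05] w 0.112 j [ 0.44  0.39 -0.48  1.8   0.21  1.   -0.41]
 rot deg total [ 0.04  0.21 -0.14] units [ 0.0005  0.0023 -0.0015]
 rot deg total [-179.96    0.22    0.32] units [-1.9995  0.0024  0.0036]
 lin units now-axes [ 0.003 -2.299 -0.033]  after-rot axes [ 0.008 -2.299 -0.031]
```

Nose is at fixture x ≈ 42, past the mouth with no side force. Continue.

Call:
play_rows:
  targets:
    - {"claw": 1, "linear": [0, -0.25, 0], "rotation": [0, 0, 0]}
    - {"claw": 1, "linear": [0, -0.3, 0], "rotation": [0, 0, 0]}
    - {"claw": 1, "linear": [0, -0.3, 0], "rotation": [0, 0, 0]}
    - {"claw": 1, "linear": [0, -0.3, 0], "rotation": [0, 0, 0]}
    - {"claw": 1, "linear": [0, -0.3, 0], "rotation": [0, 0, 0]}
    - {"claw": 1, "linear": [0, -0.2, 0], "rotation": [0, 0, 0]}
    - {"claw": 1, "linear": [0, 0, 0], "rotation": [0, 0, 0]}

```text
time: 15.25
position: [0.5713, -0.0887, 0.0347]
tool_rot: [0.224, 1.555, -0.221]
ft_force: [0.9, 1.7, -0.4]
grip_width: 0.11
```

```bash
python3 f.py
```

```text
fix x,y of tool -0.0378 0.0007 Fx,Fy fix -1.9107909395138953 0.36348984093562076
t 15.25 pos [ 0.5713 -0.0887  0.0347] jawdeg -16.27 down [ 0.004  0.002 -1.   ] F [ 0.9  1.7 -0.4] M [ 0.34 -0.18 -0.02] w 0.11 j [ 0.51  0.37 -0.47  1.82  0.2   0.99 -0.33]
 rot deg total [ 0.03  0.2  -0.15] units [ 0.0004  0.0022 -0.0017]
 rot deg total [-179.97    0.24    0.31] units [-1.9996  0.0027  0.0034]
 lin units now-axes [ 0.006 -0.472 -0.028]  after-rot axes [ 0.008 -0.472 -0.028]
```

Call:
play_rows:
  targets:
    - {"claw": 1, "linear": [0, -0.12, 0], "rotation": [0, 0, 0]}
    - {"claw": 1, "linear": [0, -0.12, 0], "rotation": [0, 0, 0]}
    - {"claw": 1, "linear": [0, -0.1, 0], "rotation": [0, 0, 0]}
    - {"claw": 1, "linear": [0, -0.08, 0], "rotation": [0, 0, 0]}

```text
time: 15.58
position: [0.5683, -0.0989, 0.0348]
tool_rot: [0.225, 1.555, -0.22]
ft_force: [2.9, 7.5, 0.9]
grip_width: 0.114
```

Call:
play_rows:
  targets:
    - {"claw": 1, "linear": [0, -0.08, 0], "rotation": [0, 0, 0]}

```text
time: 15.67
position: [0.5684, -0.099, 0.035]
tool_rot: [0.227, 1.554, -0.217]
ft_force: [1.1, 8.5, 1.2]
grip_width: 0.112
```

Call:
play_rows:
  targets:
    - {"claw": 1, "linear": [0, -0.08, 0], "rotation": [0, 0, 0]}

```text
time: 15.75
position: [0.5684, -0.099, 0.0353]
tool_rot: [0.228, 1.554, -0.214]
ft_force: [1.3, 5.3, 0.1]
grip_width: 0.108
```

Call:
play_rows:
  targets:
    - {"claw": 1, "linear": [0, -0.08, 0], "rotation": [0, 0, 0]}

```text
time: 15.83
position: [0.5683, -0.099, 0.0356]
tool_rot: [0.228, 1.553, -0.212]
ft_force: [0.0, 5.3, 1.5]
grip_width: 0.109
```

Call:
play_rows:
  targets:
    - {"claw": 1, "linear": [0.03, -0.2, 0], "rotation": [0, 0, 0]}
    - {"claw": 1, "linear": [0, -0.15, 0], "rotation": [0, 0, 0]}
  newtons: 45

```text
time: 16.0
position: [0.5683, -0.0991, 0.0362]
tool_rot: [0.233, 1.551, -0.201]
ft_force: [-0.8, 6.2, 2.9]
grip_width: 0.111
```

```bash
python3 f.py
```

```text
fix x,y of tool -0.027 0.0007 Fx,Fy fix -5.690184113809442 -2.457615728615972
t 16.0 pos [ 0.5683 -0.0991  0.0362] jawdeg -15.83 down [ 0.011  0.019 -1.   ] F [-0.8  6.2  2.9] M [ 1.03  0.2  -0.28] w 0.111 j [ 0.54  0.37 -0.47  1.83  0.17  0.98 -0.27]
 rot deg total [ 0.47  0.33 -1.22] units [ 0.0052  0.0037 -0.0136]
 rot deg total [-179.52    1.91    0.52] units [-1.9946  0.0212  0.0058]
 lin units now-axes [ 0.069 -0.042 -0.03 ]  after-rot axes [ 0.07  -0.04  -0.029]
```

Call:
play_rows:
  targets:
    - {"claw": 1, "linear": [0.03, 0, 0], "rotation": [0.004, 0.003, -0.01]}
    - {"claw": 0.4, "linear": [0, 0, 0], "rotation": [0, 0, 0]}
    - {"claw": 0.4, "linear": [0, 0, 0], "rotation": [0, 0, 0]}
    - {"claw": 0.4, "linear": [0, 0, 0], "rotation": [0, 0, 0]}
    - {"claw": 0.4, "linear": [0, 0, 0], "rotation": [0, 0, 0]}
    - {"claw": 0.4, "linear": [0, 0, 0], "rotation": [0, 0, 0]}
    - {"claw": 0.4, "linear": [-0.3, 0, 0], "rotation": [0, 0, 0]}
    - {"claw": 0.4, "linear": [-0.6, 0, 0], "rotation": [0, 0, 0]}
    - {"claw": 0.4, "linear": [-0.7, 0, 0], "rotation": [0, 0, 0]}
    - {"claw": 0.4, "linear": [-0.7, 0, 0], "rotation": [0, 0, 0]}

```text
time: 16.83
position: [0.5635, -0.103, 0.0915]
tool_rot: [0.224, 1.568, -0.222]
ft_force: [0.2, -0.5, -0.6]
grip_width: 0.59
```

Call:
play_rows:
  targets:
    - {"claw": 0.4, "linear": [-1, 0, 0], "rotation": [0, 0, 0]}
    - {"claw": 0.4, "linear": [-1, 0, 0], "rotation": [0, 0, 0]}
    - {"claw": 0.4, "linear": [-1, 0, 0], "rotation": [0, 0, 0]}
    - {"claw": 0.4, "linear": [-0.5, 0, 0], "rotation": [0, 0, 0]}
    - {"claw": 0.4, "linear": [0, 0, 0], "rotation": [0, 0, 0]}

```text
time: 17.25
position: [0.5654, -0.1049, 0.1895]
tool_rot: [0.224, 1.561, -0.224]
ft_force: [-0.2, 0.1, 1.0]
grip_width: 0.601
```

```bash
python3 f.py; python3 - <<'E'
from h import *
plan(0,[.5365,-.203,.13])
T=get_image('top');S=get_image('scene')
c=lambda im,x,y,w,h,f:cv2.resize(im[y:y+h,x:x+w],None,fx=f,fy=f,interpolation=cv2.INTER_CUBIC)
cv2.imwrite('pics/a6.png',np.hstack([c(T,365,155,80,70,5),c(S,235,205,80,70,5)]))
E
```

```text
fix x,y of tool -0.0206 -0.0004 Fx,Fy fix -0.04984530340081421 -0.2313146639041562
t 17.25 pos [ 0.5654 -0.1049  0.1895] jawdeg -16.35 down [-0.002 -0.    -1.   ] F [-0.2  0.1  1. ] M [ 0.03 -0.16  0.05] w 0.601 j [ 0.57  0.22 -0.49  1.67  0.11  1.28 -0.23]
 rot deg total [-0.05 -0.1   0.03] units [-0.0006 -0.0011  0.0004]
 rot deg total [1.7995e+02 5.0000e-02 1.5000e-01] units [1.9994e+00 6.0000e-04 1.7000e-03]
 lin units now-axes [6.201 0.22  0.026]  after-rot axes [6.201 0.216 0.016]
t 17.25 pos [ 0.5654 -0.1049  0.1895] jawdeg -16.35 down [-0.002 -0.    -1.   ] F [-0.2  0.1  1. ] M [ 0.03 -0.16  0.05] w 0.601 j [ 0.57  0.22 -0.49  1.67  0.11  1.28 -0.23]
 rot deg total [-16.35  -0.1    0.02] units [-0.1817 -0.0011  0.0002]
 rot deg total [1.6365e+02 3.0000e-02 1.5000e-01] units [1.8183e+00 3.0000e-04 1.6000e-03]
 lin units now-axes [ 2.383e+00 -4.089e+00 -1.000e-03]  after-rot axes [ 2.381 -3.923 -1.156]
```

View pics/a6.png

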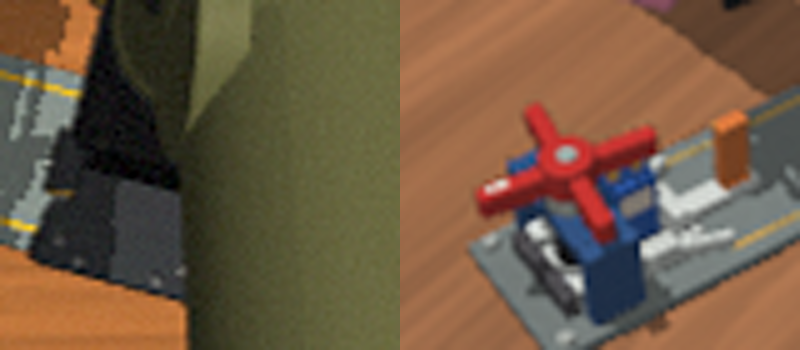

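Call:
play_rows:
  targets:
    - {"claw": 0.3, "linear": [0, 0, 0], "rotation": [-0.075, 0, 0]}
    - {"claw": 0.3, "linear": [0, 0, 0], "rotation": [-0.075, 0, 0]}
    - {"claw": 0.3, "linear": [0, 0, 0], "rotation": [-0.075, 0, 0]}
    - {"claw": 0.3, "linear": [0, 0, 0], "rotation": [-0.075, 0, 0]}
    - {"claw": 0.3, "linear": [0, 0, 0], "rotation": [-0.075, 0, 0]}
    - {"claw": 0.3, "linear": [0, 0, 0], "rotation": [-0.075, 0, 0]}
    - {"claw": 0.3, "linear": [0, 0, 0], "rotation": [-0.075, 0, 0]}
    - {"claw": 0.3, "linear": [0, 0, 0], "rotation": [-0.075, 0, 0]}
    - {"claw": 0.3, "linear": [0, 0, 0], "rotation": [-0.075, 0, 0]}
    - {"claw": 0.3, "linear": [0, 0, 0], "rotation": [-0.075, 0, 0]}

```text
time: 18.18
position: [0.5534, -0.1041, 0.1688]
tool_rot: [-0.724, 1.467, 0.76]
ft_force: [1.2, 0.4, -0.1]
grip_width: 0.703
```

Call:
play_rows:
  targets:
    - {"claw": 0.3, "linear": [0, 0, 0], "rotation": [-0.075, 0, 0]}
    - {"claw": 0.3, "linear": [0, 0, 0], "rotation": [-0.075, 0, 0]}
    - {"claw": 0.3, "linear": [0, 0, 0], "rotation": [-0.075, 0, 0]}
    - {"claw": 0.3, "linear": [0, 0, 0], "rotation": [-0.075, 0, 0]}
    - {"claw": 0.3, "linear": [0, 0, 0], "rotation": [-0.075, 0, 0]}
    - {"claw": 0.3, "linear": [0, 0, 0], "rotation": [-0.075, 0, 0]}
    - {"claw": 0.3, "linear": [0, 0, 0], "rotation": [0, 0, 0]}

```text
time: 18.77
position: [0.5447, -0.1033, 0.1552]
tool_rot: [-1.261, 1.173, 1.35]
ft_force: [-0.0, 0.1, 0.6]
grip_width: 0.7
```

```bash
python3 - <<'E'
from h import *
plan(116.5,[.5365,-.203,.13])
E
```

```text
t 18.77 pos [ 0.5447 -0.1033  0.1552] jawdeg 97.14 down [-0.055  0.015 -0.998] F [-0.   0.1  0.6] M [ 0.15 -0.19  0.02] w 0.7 j [ 0.76  0.28 -0.72  1.71  0.18  1.28  1.69]
 rot deg total [-19.32   1.72  -2.76] units [-0.2147  0.0192 -0.0306]
 rot deg total [160.61  -3.9   -2.44] units [ 1.7846 -0.0434 -0.0271]
 lin units now-axes [ 0.963  0.773 -3.938]  after-rot axes [ 1.006  2.074 -3.424]
```

Call:
play_rows:
  targets:
    - {"claw": 0.3, "linear": [0.0, 0.2, -0.6], "rotation": [-0.04, 0.004, -0.006]}
    - {"claw": 0.3, "linear": [0, 0.2, -0.7], "rotation": [-0.04, 0.004, -0.006]}
    - {"claw": 0.3, "linear": [0, 0.3, -0.7], "rotation": [-0.04, 0.004, -0.006]}
    - {"claw": 0.3, "linear": [0, 0.35, -0.7], "rotation": [-0.04, 0.004, -0.006]}
    - {"claw": 0.3, "linear": [0, 0.3, -0.5], "rotation": [-0.03, 0.003, -0.006]}
    - {"claw": 0.3, "linear": [0, 0.2, -0.2], "rotation": [0, 0, 0]}
    - {"claw": 0.3, "linear": [0, 0, 0], "rotation": [0, 0, 0]}
    - {"claw": 0.3, "linear": [0, 0, 0], "rotation": [0, 0, 0]}

```text
time: 19.43
position: [0.5223, -0.196, 0.1446]
tool_rot: [-1.493, 0.985, 1.522]
ft_force: [0.1, 0.3, -0.7]
grip_width: 0.7
```

```bash
python3 - <<'E'
from h import *
plan(116.5,[.5365,-.203,.13])
E
```

```text
t 19.43 pos [ 0.5223 -0.196   0.1446] jawdeg 113.73 down [-0.014  0.008 -1.   ] F [ 0.1  0.3 -0.7] M [ 0.14 -0.2  -0.01] w 0.7 j [ 0.94  0.26 -0.71  1.75  0.18  1.21  2.16]
 rot deg total [-2.76  0.74 -0.55] units [-0.0307  0.0083 -0.0062]
 rot deg total [177.23  -0.86  -1.15] units [ 1.9692 -0.0095 -0.0128]
 lin units now-axes [ 0.573 -0.412 -0.491]  after-rot axes [ 0.583 -0.382 -0.502]
```

Call:
play_rows:
  targets:
    - {"claw": 0.3, "linear": [0.1, -0.2, -0.25], "rotation": [-0.015, 0.004, -0.003]}
    - {"claw": 0.3, "linear": [0.1, -0.2, -0.25], "rotation": [-0.01, 0.003, -0.003]}
    - {"claw": 0.3, "linear": [0, 0, 0], "rotation": [0, 0, 0]}
    - {"claw": 0.3, "linear": [0, 0, 0], "rotation": [0, 0, 0]}
    - {"claw": 0.3, "linear": [0, 0, 0], "rotation": [0, 0, 0]}

```text
time: 19.85
position: [0.5395, -0.1991, 0.138]
tool_rot: [-1.536, 0.953, 1.54]
ft_force: [0.0, -0.2, 0.1]
grip_width: 0.696
```

```bash
python3 - <<'E'
from h import *
plan(116.5,[.537,-.203,.079])
S=get_image('scene')
c=lambda im,x,y,w,h,f:cv2.resize(im[y:y+h,x:x+w],None,fx=f,fy=f,interpolation=cv2.INTER_CUBIC)
cv2.imwrite('pics/a7.png',c(S,220,190,100,75,6))
E
```

```text
t 19.85 pos [ 0.5395 -0.1991  0.138 ] jawdeg 116.29 down [-0.     0.004 -1.   ] F [ 0.  -0.2  0.1] M [ 0.09 -0.07  0.01] w 0.696 j [ 0.92  0.3  -0.72  1.73  0.2   1.2   2.18]
 rot deg total [-0.21  0.2   0.08] units [-0.0023  0.0023  0.0009]
 rot deg total [ 1.7979e+02  1.3000e-01 -3.2000e-01] units [ 1.9977e+00  1.5000e-03 -3.6000e-03]
 lin units now-axes [ 2.358  0.163 -0.105]  after-rot axes [ 2.359  0.16  -0.096]
```

View pics/a7.png

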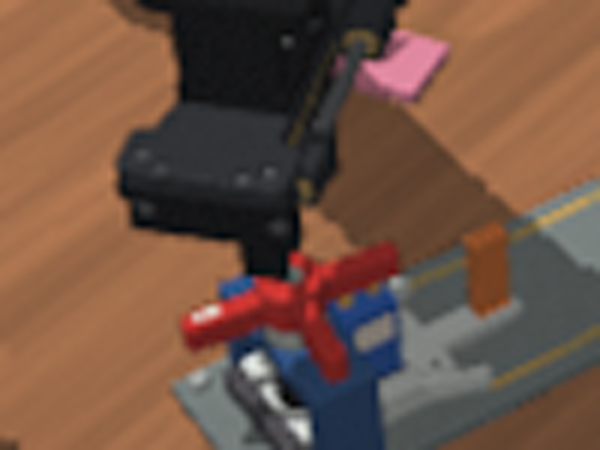

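Call:
play_rows:
  targets:
    - {"claw": 0.3, "linear": [0.2, 0.08, -0.05], "rotation": [-0.002, 0.002, 0]}
    - {"claw": 0.3, "linear": [0.4, 0.08, -0.05], "rotation": [0, 0, 0]}
    - {"claw": 0.3, "linear": [0.4, 0, 0], "rotation": [0, 0, 0]}
    - {"claw": 0.3, "linear": [0.3, 0, 0], "rotation": [0, 0, 0]}
    - {"claw": 0.3, "linear": [0.1, 0, 0], "rotation": [0, 0, 0]}
    - {"claw": 0.3, "linear": [0, 0, 0], "rotation": [0, 0, 0]}
    - {"claw": 0.3, "linear": [0, 0, 0], "rotation": [0, 0, 0]}

```text
time: 20.48
position: [0.5356, -0.2024, 0.0982]
tool_rot: [-1.54, 0.953, 1.543]
ft_force: [0.7, -0.3, 0.2]
grip_width: 0.697
```

```bash
python3 - <<'E'
from h import *
plan(116.5,[.537,-.203,.079])
E
```

```text
t 20.48 pos [ 0.5356 -0.2024  0.0982] jawdeg 116.52 down [-0.001  0.002 -1.   ] F [ 0.7 -0.3  0.2] M [ 0.08 -0.12 -0.01] w 0.697 j [ 0.92  0.33 -0.7   1.77  0.23  1.12  2.17]
 rot deg total [ 0.02  0.1  -0.  ] units [ 0.0002  0.0011 -0.    ]
 rot deg total [-1.7998e+02  1.0000e-02  1.6000e-01] units [-1.9998e+00  1.0000e-04  1.7000e-03]
 lin units now-axes [ 0.767 -0.039 -0.045]  after-rot axes [ 0.767 -0.039 -0.044]
```

Call:
play_rows:
  targets:
    - {"claw": 0.3, "linear": [0.15, -0.02, -0.02], "rotation": [0, 0, 0]}
    - {"claw": 0.3, "linear": [0.2, 0, 0], "rotation": [0, 0, 0]}

```text
time: 20.65
position: [0.5372, -0.203, 0.09]
tool_rot: [-1.542, 0.953, 1.54]
ft_force: [0.7, -0.5, -0.2]
grip_width: 0.7
```

Call:
play_rows:
  targets:
    - {"claw": 0.3, "linear": [0.25, 0, 0], "rotation": [0, 0, 0]}
    - {"claw": 0.3, "linear": [0.15, 0, 0], "rotation": [0, 0, 0]}
    - {"claw": 0.3, "linear": [0, 0, 0], "rotation": [0, 0, 0]}

```text
time: 20.9
position: [0.5371, -0.203, 0.0783]
tool_rot: [-1.541, 0.953, 1.541]
ft_force: [0.2, 0.0, -0.3]
grip_width: 0.701
```

```bash
python3 - <<'E'
from h import *
plan(116.5,[.537,-.203,.079])
E
```

```text
t 20.9 pos [ 0.5371 -0.203   0.0783] jawdeg 116.5 down [ 0.001  0.001 -1.   ] F [ 0.2  0.  -0.3] M [ 0.17 -0.1  -0.01] w 0.701 j [ 0.91  0.36 -0.7   1.79  0.25  1.09  2.16]
 rot deg total [0.   0.02 0.05] units [0.     0.0002 0.0006]
 rot deg total [-1.8e+02 -9.0e-02  3.0e-02] units [-2.e+00 -1.e-03  4.e-04]
 lin units now-axes [-0.028  0.003  0.   ]  after-rot axes [-0.028  0.003  0.   ]
```

Call:
play_rows:
  targets:
    - {"claw": 0.3, "linear": [0, 0, 0], "rotation": [0.04, 0, 0]}
    - {"claw": 0.3, "linear": [0, 0, 0], "rotation": [0.04, 0, 0]}
    - {"claw": 0.3, "linear": [0, 0, 0], "rotation": [0.04, 0, 0]}
    - {"claw": 0.3, "linear": [0, 0, 0], "rotation": [0.04, 0, 0]}
    - {"claw": 0.3, "linear": [0, 0, 0], "rotation": [0.04, 0, 0]}
    - {"claw": 0.3, "linear": [0, 0, 0], "rotation": [0, 0, 0]}

```text
time: 21.4
position: [0.5368, -0.2028, 0.0775]
tool_rot: [-1.306, 1.142, 1.308]
ft_force: [0.4, 0.1, -0.9]
grip_width: 0.699
```

```bash
cat > k.py <<'E'
from h import *
s,p,R=st();J=np.degrees(np.arctan2(R[1,2],R[0,2]));G=goal_R(J)
print('t',round(s['time'],2),'jaw',round(float(J),2),'Mz',round(s['torque'][2],3),'F',s['ft_force'].round(1),'pos',p.round(4),'lin corr',(G.T@(np.array([.537,-.203,.079])-p)/.025).round(2),'tilt corr',(Ro.from_matrix(R.T@G).as_rotvec()/(np.pi/2)).round(4),'j7',s['joint_positions'][6].round(2))
E
python3 k.py
```

```text
t 21.4 jaw 97.67 Mz 0.03 F [ 0.4  0.1 -0.9] pos [ 0.5368 -0.2028  0.0775] lin corr [-0.06 -0.   -0.01] tilt corr [-0.     0.001  0.   ] j7 1.84
```

Call:
play_rows:
  targets:
    - {"claw": 0.3, "linear": [-0.02, 0, 0], "rotation": [0.04, 0, 0]}
    - {"claw": 0.3, "linear": [-0.02, 0, 0], "rotation": [0.04, 0, 0]}
    - {"claw": 0.3, "linear": [-0.02, 0, 0], "rotation": [0.04, 0, 0]}
    - {"claw": 0.3, "linear": [0, 0, 0], "rotation": [0.04, 0, 0]}
    - {"claw": 0.3, "linear": [0, 0, 0], "rotation": [0.04, 0, 0]}
    - {"claw": 0.3, "linear": [0, 0, 0], "rotation": [0, 0, 0]}

```text
time: 21.9
position: [0.5353, -0.2023, 0.0778]
tool_rot: [-1.071, 1.292, 1.077]
ft_force: [0.5, 0.3, 0.1]
grip_width: 0.703
```

```bash
python3 k.py
```

```text
t 21.9 jaw 79.55 Mz 0.001 F [0.5 0.3 0.1] pos [ 0.5353 -0.2023  0.0778] lin corr [-0.05 -0.07 -0.01] tilt corr [ 0.      0.0008 -0.0026] j7 1.55
```

Call:
play_rows:
  targets:
    - {"claw": 0.3, "linear": [-0.01, 0, 0], "rotation": [0.04, 0, 0]}
    - {"claw": 0.3, "linear": [0, 0, 0], "rotation": [0.04, 0, 0]}
    - {"claw": 0.3, "linear": [0, 0, 0], "rotation": [0.04, 0, 0]}
    - {"claw": 0.3, "linear": [0, 0, 0], "rotation": [0.04, 0, 0]}
    - {"claw": 0.3, "linear": [0, 0, 0], "rotation": [0.04, 0, 0]}
    - {"claw": 0.3, "linear": [0, 0, 0], "rotation": [0, 0, 0]}

```text
time: 22.4
position: [0.5352, -0.2022, 0.0779]
tool_rot: [-0.838, 1.405, 0.844]
ft_force: [-0.2, 0.1, -0.0]
grip_width: 0.695
```

```bash
python3 k.py
```

```text
t 22.4 jaw 61.92 Mz 0.015 F [-0.2  0.1 -0. ] pos [ 0.5352 -0.2022  0.0779] lin corr [-0.04 -0.08  0.  ] tilt corr [-0.     -0.0003 -0.0029] j7 1.25
```

Call:
play_rows:
  targets:
    - {"claw": 0.3, "linear": [-0.02, -0.04, 0], "rotation": [0.04, 0, -0.002]}
    - {"claw": 0.3, "linear": [-0.02, -0.04, 0], "rotation": [0.04, 0, 0]}
    - {"claw": 0.3, "linear": [0, 0, 0], "rotation": [0.04, 0, 0]}
    - {"claw": 0.3, "linear": [0, 0, 0], "rotation": [0.04, 0, 0]}

```text
time: 22.73
position: [0.5352, -0.202, 0.0779]
tool_rot: [-0.652, 1.474, 0.658]
ft_force: [-0.5, -0.3, 1.3]
grip_width: 0.698
```

```bash
python3 k.py
```

```text
t 22.73 jaw 48.02 Mz 0.062 F [-0.5 -0.3  1.3] pos [ 0.5352 -0.202   0.0779] lin corr [-0.04 -0.08  0.02] tilt corr [-0.     -0.0016 -0.0035] j7 1.02
```

Call:
play_rows:
  targets:
    - {"claw": 0.3, "linear": [0, 0, 0], "rotation": [0.04, 0, 0]}
    - {"claw": 0.3, "linear": [0, 0, 0], "rotation": [0.04, 0, 0]}
    - {"claw": 0.3, "linear": [0, 0, 0], "rotation": [0.04, 0, 0]}

```text
time: 22.98
position: [0.5352, -0.2019, 0.078]
tool_rot: [-0.51, 1.515, 0.515]
ft_force: [-0.8, 1.8, 0.5]
grip_width: 0.702
```

```bash
python3 k.py
```

```text
t 22.98 jaw 37.48 Mz 0.035 F [-0.8  1.8  0.5] pos [ 0.5352 -0.2019  0.078 ] lin corr [-0.04 -0.08  0.03] tilt corr [-0.     -0.0024 -0.0032] j7 0.84
```

Call:
play_rows:
  targets:
    - {"claw": 0.3, "linear": [0, 0, 0], "rotation": [0.04, 0, 0]}
    - {"claw": 0.3, "linear": [0, 0, 0], "rotation": [0.04, 0, 0]}
    - {"claw": 0.3, "linear": [0, 0, 0], "rotation": [0.04, 0, 0]}

```text
time: 23.23
position: [0.5352, -0.2018, 0.078]
tool_rot: [-0.367, 1.545, 0.371]
ft_force: [-0.4, -0.4, 0.4]
grip_width: 0.701
```

```bash
python3 k.py
```

```text
t 23.23 jaw 26.93 Mz 0.041 F [-0.4 -0.4  0.4] pos [ 0.5352 -0.2018  0.078 ] lin corr [-0.04 -0.07  0.04] tilt corr [-0.     -0.0032 -0.0026] j7 0.67
```

Call:
play_rows:
  targets:
    - {"claw": 0.3, "linear": [0, 0, 0], "rotation": [0.04, 0, 0]}
    - {"claw": 0.3, "linear": [0, 0, 0], "rotation": [0.04, 0, 0]}
    - {"claw": 0.3, "linear": [0, 0, 0], "rotation": [0.04, 0, 0]}

```text
time: 23.48
position: [0.5352, -0.2018, 0.078]
tool_rot: [-0.223, 1.565, 0.226]
ft_force: [-0.8, 0.7, 0.1]
grip_width: 0.703
```

```bash
python3 k.py
```

```text
t 23.48 jaw 16.39 Mz 0.085 F [-0.8  0.7  0.1] pos [ 0.5352 -0.2018  0.078 ] lin corr [-0.04 -0.07  0.05] tilt corr [-0.     -0.0038 -0.0019] j7 0.49
```

Call:
play_rows:
  targets:
    - {"claw": 0.3, "linear": [0, 0, 0], "rotation": [0.04, 0, 0]}
    - {"claw": 0.3, "linear": [0, 0, 0], "rotation": [0.04, 0, 0]}
    - {"claw": 0.3, "linear": [0, 0, 0], "rotation": [0.04, 0, 0]}

```text
time: 23.73
position: [0.5352, -0.2017, 0.078]
tool_rot: [-0.079, 1.576, 0.081]
ft_force: [-0.5, 0.0, -0.3]
grip_width: 0.701
```

```bash
python3 k.py
```

```text
t 23.73 jaw 5.85 Mz 0.076 F [-0.5  0.  -0.3] pos [ 0.5352 -0.2017  0.078 ] lin corr [-0.04 -0.06  0.07] tilt corr [-0.     -0.0042 -0.0011] j7 0.31
```

Call:
play_rows:
  targets:
    - {"claw": 0.3, "linear": [0, 0, 0], "rotation": [0.04, 0, 0]}
    - {"claw": 0.3, "linear": [0, 0, 0], "rotation": [0.04, 0, 0]}
    - {"claw": 0.3, "linear": [0, 0, 0], "rotation": [0.04, 0, 0]}

```text
time: 23.98
position: [0.5352, -0.2016, 0.0779]
tool_rot: [0.065, 1.577, -0.064]
ft_force: [-0.2, 0.5, 0.9]
grip_width: 0.701
```

```bash
python3 k.py
```

```text
t 23.98 jaw -4.69 Mz 0.095 F [-0.2  0.5  0.9] pos [ 0.5352 -0.2016  0.0779] lin corr [-0.04 -0.05  0.07] tilt corr [-0.     -0.0044 -0.0001] j7 0.14
```

Call:
play_rows:
  targets:
    - {"claw": 0.3, "linear": [0, 0, 0], "rotation": [0.04, 0, 0]}
    - {"claw": 0.3, "linear": [0, 0, 0], "rotation": [0.04, 0, 0]}
    - {"claw": 0.3, "linear": [0, 0, 0], "rotation": [0.04, 0, 0]}

```text
time: 24.23
position: [0.5353, -0.2015, 0.078]
tool_rot: [0.208, 1.568, -0.209]
ft_force: [-0.8, 0.0, -0.0]
grip_width: 0.701
```

```bash
python3 k.py
```

```text
t 24.23 jaw -15.19 Mz 0.198 F [-0.8  0.  -0. ] pos [ 0.5353 -0.2015  0.078 ] lin corr [-0.04 -0.04  0.08] tilt corr [ 0.     -0.0045  0.0011] j7 -0.04
```

Call:
play_rows:
  targets:
    - {"claw": 0.3, "linear": [0, 0, 0], "rotation": [0.04, 0, 0]}
    - {"claw": 0.3, "linear": [0, 0, 0], "rotation": [0.04, 0, 0]}
    - {"claw": 0.3, "linear": [0, 0, 0], "rotation": [0.04, 0, 0]}

```text
time: 24.48
position: [0.5353, -0.2015, 0.078]
tool_rot: [0.349, 1.549, -0.353]
ft_force: [-0.5, 0.6, -0.0]
grip_width: 0.696
```

```bash
python3 k.py
```

```text
t 24.48 jaw -25.64 Mz 0.243 F [-0.5  0.6 -0. ] pos [ 0.5353 -0.2015  0.078 ] lin corr [-0.04 -0.03  0.09] tilt corr [ 0.     -0.0042  0.0025] j7 -0.22
```

Call:
play_rows:
  targets:
    - {"claw": 0.3, "linear": [0, 0, 0], "rotation": [0.04, 0, 0]}
    - {"claw": 0.3, "linear": [0, 0, 0], "rotation": [0.04, 0, 0]}
    - {"claw": 0.3, "linear": [0, 0, 0], "rotation": [0.04, 0, 0]}

```text
time: 24.73
position: [0.5354, -0.2014, 0.078]
tool_rot: [0.489, 1.521, -0.496]
ft_force: [-0.6, -0.0, 0.4]
grip_width: 0.701
```

```bash
python3 k.py
```

```text
t 24.73 jaw -36.03 Mz 0.343 F [-0.6 -0.   0.4] pos [ 0.5354 -0.2014  0.078 ] lin corr [-0.04 -0.01  0.09] tilt corr [ 0.     -0.0035  0.004 ] j7 -0.39
```

Stiffness sets in at about jaw 0°, with a slope of about 0.5 N m/rad as expected. That makes the target about −45°.

Call:
play_rows:
  targets:
    - {"claw": 0.3, "linear": [0, 0, 0], "rotation": [0.035, 0, 0]}
    - {"claw": 0.3, "linear": [0, 0, 0], "rotation": [0.035, 0, 0]}
    - {"claw": 0.3, "linear": [0, 0, 0], "rotation": [0.035, 0, 0]}

```text
time: 24.98
position: [0.5355, -0.2014, 0.0781]
tool_rot: [0.609, 1.489, -0.619]
ft_force: [0.3, -0.2, -0.0]
grip_width: 0.701
```

```bash
python3 k.py
```

```text
t 24.98 jaw -44.98 Mz 0.418 F [ 0.3 -0.2 -0. ] pos [ 0.5355 -0.2014  0.0781] lin corr [-0.04 -0.    0.09] tilt corr [ 0.     -0.0025  0.0053] j7 -0.55
```

Call:
play_rows:
  targets:
    - {"claw": 0.3, "linear": [0, 0, 0], "rotation": [0, 0, 0]}

```text
time: 25.07
position: [0.5355, -0.2014, 0.0781]
tool_rot: [0.606, 1.49, -0.617]
ft_force: [-1.0, -0.1, 0.3]
grip_width: 0.702
```

```bash
python3 k.py
```

```text
t 25.07 jaw -44.79 Mz 0.152 F [-1.  -0.1  0.3] pos [ 0.5355 -0.2014  0.0781] lin corr [-0.04 -0.    0.09] tilt corr [ 0.     -0.0024  0.0055] j7 -0.54
```

Call:
play_rows:
  targets:
    - {"claw": 0.3, "linear": [0, 0, 0], "rotation": [-0.04, 0, 0]}
    - {"claw": 0.3, "linear": [0, 0, 0], "rotation": [-0.04, 0, 0]}
    - {"claw": 0.3, "linear": [0, 0, 0], "rotation": [-0.04, 0, 0]}
    - {"claw": 0.3, "linear": [0, 0, 0], "rotation": [-0.04, 0, 0]}
    - {"claw": 0.3, "linear": [0, 0, 0], "rotation": [0, 0, 0]}

```text
time: 25.48
position: [0.536, -0.201, 0.078]
tool_rot: [0.385, 1.543, -0.393]
ft_force: [0.4, 0.2, 0.5]
grip_width: 0.698
```

```bash
python3 k.py
```

```text
t 25.48 jaw -28.42 Mz -0.026 F [0.4 0.2 0.5] pos [ 0.536 -0.201  0.078] lin corr [-0.04 -0.05  0.07] tilt corr [ 0.     -0.0035  0.0043] j7 -0.27
```

Call:
play_rows:
  targets:
    - {"claw": 0.3, "linear": [-0.2, 0, 0], "rotation": [0, 0, 0]}
    - {"claw": 0.3, "linear": [-0.4, 0, 0], "rotation": [0, 0, 0]}
    - {"claw": 0.3, "linear": [-0.5, 0, 0], "rotation": [0, 0, 0]}
    - {"claw": 0.3, "linear": [-0.6, 0, 0], "rotation": [0, 0, 0]}
    - {"claw": 0.3, "linear": [-0.8, 0, 0], "rotation": [0, 0, 0]}
    - {"claw": 0.3, "linear": [-0.8, 0, 0], "rotation": [0, 0, 0]}
    - {"claw": 0.3, "linear": [-0.8, 0, 0], "rotation": [0, 0, 0]}
    - {"claw": 0.3, "linear": [-0.8, 0, 0], "rotation": [0, 0, 0]}
    - {"claw": 0.3, "linear": [-0.4, 0, 0], "rotation": [0, 0, 0]}
    - {"claw": 0.3, "linear": [0, 0, 0], "rotation": [0, 0, 0]}

```text
time: 26.32
position: [0.5382, -0.2002, 0.2263]
tool_rot: [0.383, 1.537, -0.392]
ft_force: [0.3, 0.1, 0.5]
grip_width: 0.7
```

```bash
python3 k.py; python3 - <<'E'
from h import *
S=get_image('scene')
c=lambda im,x,y,w,h,f:cv2.resize(im[y:y+h,x:x+w],None,fx=f,fy=f,interpolation=cv2.INTER_CUBIC)
cv2.imwrite('pics/a8.png',c(S,210,160,130,120,5))
E
```

```text
t 26.32 jaw -28.32 Mz 0.003 F [0.3 0.1 0.5] pos [ 0.5382 -0.2002  0.2263] lin corr [ 5.89 -0.12  0.01] tilt corr [-0.      0.0003  0.0035] j7 -0.23
```

View pics/a8.png

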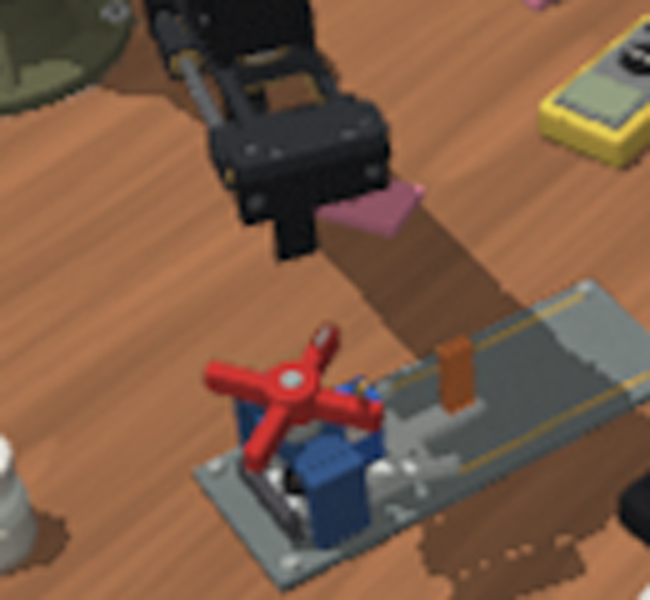

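The picture shows the fingers clear of everything. The knob's mark has turned to the far side (275,228). The fin top is at (300.6,228.6), against (301,228) before clamping, so the adapter has not moved. Handing in.

```bash
python3 -c "
from bench import *
print(close_job())"
```

```text
the job is handed in; nothing more can be done
None
```

I handed the job in at about 26 s of the 67 s allowed. The adapter is home in the rail and the knob is tightened about an eighth of a turn past the point where it went stiff. `close_job` gave no verdict.

**What I did:** I lifted the adapter from the cradle by its housing and set it down on the apron. I then took it again by the fin and slid it nose first into the rail until it stopped. I turned the knob clockwise by pushing its spokes with the fingers, backed off 16° and lifted clear.

**Last checks:**
- **Home position:** the adapter did not move further under repeated pushes of 5–8 N. The fin stopped at fixture x = −27 mm, against −26 mm nominal, which is within my measuring error. In the scene picture it stayed at the same pixel after clamping.
- **Knob:** about 0.05–0.09 N m turned it at first. The torque then rose at about 0.5 N m/rad from a jaw angle of about 0° (give or take 4°), and I stopped at −45°. The last reading of 0.42 N m puts it 0.74–0.79 rad past contact, against 0.785 rad for an eighth of a turn.
- **Robot:** it was clear of everything with no force on the wrist. The forces I saw during the job stayed under 20 N.

**Disagreements or limits:**
- While pushing home, the tool tilted about 1° and rose 1.5 mm on the fin before I let go.
- The overhead camera was blocked by the arm for most of the work, so the late checks rest on one camera and the force readings.
- I took no closing picture of the whole bench to confirm the bystanders, though I never touched any of them.

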